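Fit the toothed drive wheel on the tester's splined shaft

ROBOT

A 6-joint arm with a two-finger parallel gripper is mounted at the origin on the work surface. World frame = base frame: x ahead of the robot, y to its left, z up, the work surface at z = 0. Lengths are in m, angles in rad, forces in N, time in s.
With the tool pointing down it reaches from about 0.425 to 0.925 m from the base axis. Payload 12.5 kg.
Tool frame: the origin (TCP) lies at the very end of the fingers, on their centre line; the grasp point (between the pads) lies 19 mm behind it; y points along the fingers, x is the direction in which the jaws open and shut, and the axes are right-handed (so a half turn about y gives the same grasp; the last joint's range is limited). The gripper opens to 85 mm and grips with 20 to 120 N. Pads are 22 mm wide; open, the fingers measure 114 mm over their backs; the gripper's body (76 mm by 85 mm) begins 54 mm behind the grasp point. The pads swing forward as they close: fully open they stand 13 mm farther back than shut.
Start: joints at [-1.442, 0.491, 1.559, -0, 1.092, -0.106], TCP at [0.145, -0.608, 0.208] pointing down, gripper open.
Joint ranges: [-3.1, 3.1], [-0.84, 2.19], [0.05, 2.79], [-1.13, 4.28], [0.06, 2.93], [-2.69, 2.69]. Speed limits (rad/s): [2.22, 2.22, 2.79, 3.14, 3.14, 3.14].

INTERFACE

Orientations are given as a unit quaternion [x, y, z, w].
In Python, from rig import * gives the robot as it stands.
- The arm moves only by the shell command python3 -m crank 'ROWS'. ROWS is JSON, a list of rows, each an object of numbers: "dx", "dy", "dz": the shift along the tool's x, y, z in units of 30 mm (1.0 is 30 mm); "spin": the turn about the tool's y in units of 6 degrees (1.0 is 6 degrees); "gripper": the opening, from 0 (shut) to 1 (fully open). In form: [{"dx": .., "dy": .., "dz": .., "spin": .., "gripper": ..}, ...]. A call has 1 to 20 rows; each row is the pose to reach, as a shift and turn from the pose commanded when the call began, along the tool's axes at that moment; what a row does not reach only later rows make up. A row lasts 1/8 s, in which the tool goes at most 62.5 mm and 10.7 degrees, less where a joint would pass 70% of its speed; a pose out of reach is approached as far as the arm can. A call with a gripper value outside its range is refused whole. The fingers move at their own pace and stop on an object; the grip force is fixed at half the most. Time passes only in rows, so rows that repeat a pose let the fingers close. It gives the time, the measured TCP pose, the force and the opening at its end, in the units of the state.
- observe(): the state, without advancing time (a new reading comes with each control period).
- read_camera(name): name is "scene" or "side" or "wrist"; returns a dict with "image" (400x640x3 uint8, red, green, blue), "depth" (400x640 float32, m along the optical axis (not along the pixel's ray), 0 where there is no reading), "fx", "fy", "cx", "cy" (pixels), "extrinsics" (4x4, takes a point from world to camera coordinates). Camera axes: x right, y down, z forward; pixel columns grow to the right and rows downward; lengths in m; the calibration is good to about 2 mm. The wrist camera is an equidistant fisheye: a pixel r from the principal point sees the ray r / f radians off the axis. A picture is of the moment at which its call begins.
- job_done(): hands the job in, once; it reports no verdict.
The state is a dict: "clock": time; "joint_positions": joint angles; "qvel": joint speeds; "joint_efforts": joint torques, N m; "tool_pos": TCP position; "orientation": TCP orientation; "force": force on the tool from outside, world axes, zero at the start; "torque": the same for the moment, N m; "opening": finger opening in m.
Only numpy, scipy, OpenCV 4.12 (cv2) and the standard library are available. Lean on these libraries where they do the work, as an engineer would, in place of code of your own. Each camera call takes 0.05 s, during which the arm holds its last target.

TASK

Take the larger of the two toothed wheels out of the rack, lay it flat on the black rubber mat with its square hub facing up and let go of it, then pick it up again by the hub and put it on the splined shaft of the teal bench tester. Press it lightly and turn it until the splines engage and it drops fully home on the collar, hub up, then let go. Leave the smaller wheel in the rack and do not move or tip the beaker, the tin, the jar or the little brass weight on the tester.

Things in the scene. Friction and masses are not known exactly. Their poses are not given: they have to be found in the camera images.
- wheel: larger toothed wheel, plain aluminium, 0.21-0.35 kg: disc 90 mm across, 12 mm thick, with a square hub 32 x 32 mm rising 22 mm from one face (34 mm overall). Origin: centre of the face without hub; own z along the axis, towards the hub; x and y square to the hub's flats. Starts standing on its rim in a rack slot, axis level, hub facing the rack's +x
- hub_top (a point): on the larger wheel: centre of the hub's end face, 34 mm along z from the wheel's origin. The bore goes right through: a cross of two slots 9.5 mm wide, 26 mm long, along the wheel's x and y
- small_wheel: smaller toothed wheel, disc 72 mm across, 12 mm thick, same hub, same frame; stands in the other slot, hub facing the same way. Leave it in the rack
- rack: fixed grey rack: base plate 160 (x) x 110 (y) x 6 mm, two slots along its y, 15 mm wide between walls 24 mm high over the bench, centred at x = -45 and +30 mm, with chocks against rolling. Wheels stand on the plate: rim top 96 mm (larger) or 78 mm (smaller) over the bench. Origin: centre of the underside. Left or right of the mat; tester on the other side
- mat: fixed black rubber mat 160 x 160 mm, 4 mm thick, on the bench; origin: centre of its underside
- tester: fixed teal bench tester, z up; origin on the bench under the axis of its upright shaft. Base 200 mm wide (y), from x = -80 to +170 mm, top 60 mm over the bench. At its back a control housing from x = +110 to +165 mm, 170 mm wide, top 105 mm over the bench, with a black knob up to 117 mm at y = +50 mm. Two steel pins 12 mm thick, 35 mm tall, on the base at y = +84 and -84 mm
- seat (a point): centre of the top of the round collar (40 mm across, 70 mm over the bench) on the shaft axis: the wheel's origin comes here when home. Axes as the tester's, not the keys'. Above it the shaft has four keys 7 mm wide in a cross 23 mm over the ends, 18 mm tall. The key angle varies and is not given: up to 0.6 rad either way from the tester's x and y. The shaft does not turn
- pilot_tip (a point): top of the shaft, 44 mm above the seat. The part above the keys is a plain round pilot 11 mm across, its last 6 mm tapered to 4 mm. A wheel slipped over it rests on the key tops, 18 mm above home, and drops when its slots meet the keys within about 0.1 rad (alike every quarter turn)
- beaker: loose glass beaker, 70 mm across, 95 mm tall, origin: centre of its underside; leave alone
- tin: loose open brass sample tin, 56 mm across, 35 mm tall, origin: centre of its underside; leave alone
- jar: loose amber jar with black cap, 56 mm across, 70 mm tall, origin: centre of its underside; leave alone
- weight: loose little brass weight, 28 mm across, 22 mm tall, standing on the tester's base within 85 mm of the shaft axis, on the side away from the control housing; origin: centre of its underside; leave alone
Mind the look-alikes: they are no part of the job. Leave any green or pink look-alike of the mat alone.

How it is judged:
On the way:
1. the larger wheel lies flat on the mat, hub up, let go and at rest (angle between wheel's own z axis and vertical below 0.1 rad and z of wheel in the frame of mat below 0.012 m and horizontal distance between wheel and mat below 0.085 m and contact force between the fingers and wheel below 0.1 N and linear speed of wheel below 0.02 m/s), for 0.2 s.
At the end, for the whole second after the job is handed in: The larger wheel is home on the shaft, hub up: flat face within 3 mm of the collar's top, centred within 4 mm, upright within 0.06 rad, let go, at rest; the smaller wheel still stands in its slot (within 25 mm); beaker, tin, jar and weight not tipped or moved over 30 mm (z of wheel in the frame of seat between -0.003 and 0.003 m and horizontal distance between wheel and seat below 0.004 m and angle between wheel's own z axis and vertical below 0.06 rad and linear speed of wheel below 0.02 m/s and distance of small_wheel from where it was at the start of the episode below 0.025 m and angle between small_wheel's own z axis and vertical above 1.2 rad); the robot touches nothing.
It fails at once if the beaker, tin, jar or weight is moved by more than 30 mm (distance of any of beaker, tin, jar, weight from where it was at the start of the episode above 0.03 m).
It fails at once if the beaker, tin, jar or weight is tipped (angle between any of beaker, tin, jar, weight's own z axis and vertical above 0.5 rad).
It fails at once if the smaller wheel is taken out of the rack (distance of small_wheel from where it was at the start of the episode above 0.04 m).
It also fails if it takes over 67 s, if anything falls off the work surface, if the arm or the gripper's body presses on something with over 40 N, if the wrist force passes 120 N, or if a joint passes its speed limit or range.

## Working session

There is one attempt and no reset: what is moved stays moved. The work goes in short steps, Python scripts to look and compute and a shell command to move; the robot and the scene stay as the last step left them, time stands still between calls to the robot, and variables do not carry over. Pictures are saved under pics/ and viewed, and the job is handed in when it is done.

```bash
ls; mkdir -p pics; python3 - <<'E'
from rig import *
import cv2
print(observe())
for n in ["scene","side","wrist"]:
    c=read_camera(n); cv2.imwrite(f"pics/a_{n}.png",c["image"][:,:,::-1]); print(n,c["fx"],c["fy"],c["cx"],c["cy"],c["extrinsics"].round(3).tolist())
E
```

```text
pics
{'clock': 0.0, 'joint_positions': array([-1.44158716e+00,  4.91589009e-01,  1.55944525e+00, -1.79664904e-05,
        1.09171914e+00, -1.05604783e-01]), 'qvel': array([-0.00016123, -0.00063311,  0.00101644, -0.00022484, -0.00092714,
       -0.0001089 ]), 'joint_efforts': array([-4.12874897e-04, -6.18440580e+01, -2.61595219e+01, -8.39932522e-05,
        4.08886830e-03,  3.49146990e-05]), 'tool_pos': array([ 0.14539555, -0.60759047,  0.20701091]), 'orientation': array([-0.55484558,  0.4382843 , -0.43768924,  0.55541101]), 'force': array([-0.04589083, -0.52695831,  0.95527901]), 'torque': array([-0.04626691,  0.00763461, -0.01855134]), 'opening': 0.08565185233552688}
scene 504.09089495409796 504.09089495409796 320.8640455727824 196.52853213105385 [[0.559, 0.829, -0.002, -0.304], [0.661, -0.447, -0.602, -0.243], [-0.5, 0.335, -0.798, 1.794], [0.0, 0.0, 0.0, 1.0]]
side 394.86587413954976 394.86587413954976 320.7261370218094 198.86697760466228 [[-0.973, -0.232, 0.015, 0.491], [-0.187, 0.741, -0.646, 0.13], [0.138, -0.631, -0.764, 1.172], [0.0, 0.0, 0.0, 1.0]]
wrist 309.70691628693146 309.70691628693146 317.8105709722023 199.29994796285126 [[0.232, -0.973, -0.002, -0.624], [-0.919, -0.22, 0.327, -0.042], [-0.319, -0.074, -0.945, 0.382], [0.0, 0.0, 0.0, 1.0]]
```

View pics/a_scene.png

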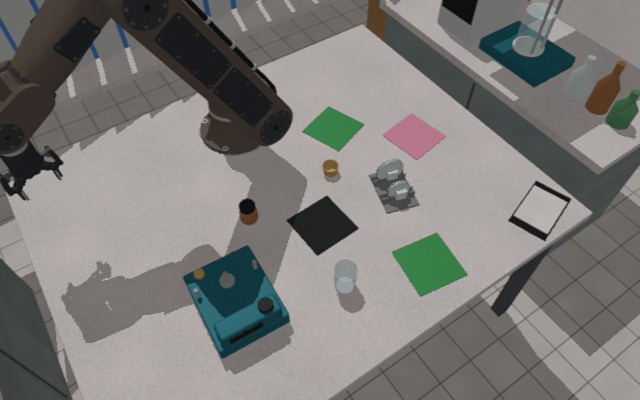

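View pics/a_side.png

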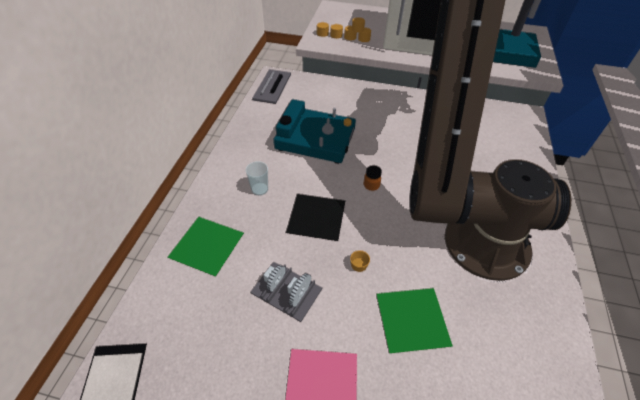

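View pics/a_wrist.png

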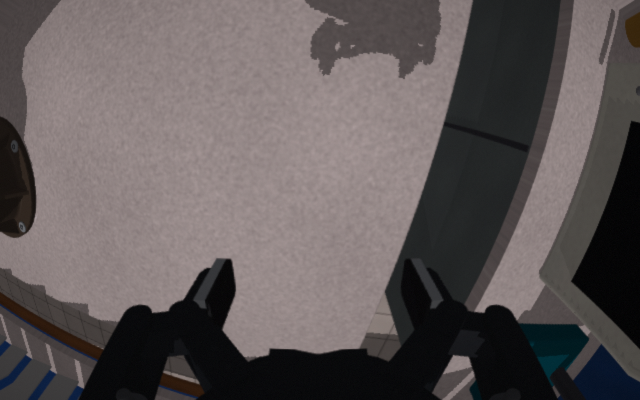

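```bash
cat > h.py <<'E'
from rig import *
import cv2, numpy as np
from scipy.spatial.transform import Rotation as R
def unproj(c,u,v,d=None,z=None):
    E=c["extrinsics"]; r=np.array([(u-c["cx"])/c["fx"],(v-c["cy"])/c["fy"],1.])
    o=-E[:3,:3].T@E[:3,3]; w=E[:3,:3].T@r
    if z is not None: d=(z-o[2])/w[2]
    if d is None: d=c["depth"][int(round(v)),int(round(u))]
    return o+w*d
def proj(c,P):
    q=c["extrinsics"][:3,:3]@np.array(P,float)+c["extrinsics"][:3,3]
    return c["cx"]+c["fx"]*q[0]/q[2], c["cy"]+c["fy"]*q[1]/q[2]
def fproj(c,P):
    q=c["extrinsics"][:3,:3]@np.array(P,float)+c["extrinsics"][:3,3]
    t=np.arctan2(np.hypot(q[0],q[1]),q[2]);a=np.arctan2(q[1],q[0])
    return c["cx"]+c["fx"]*t*np.cos(a), c["cy"]+c["fx"]*t*np.sin(a)
def fray(c,u,v):
    x,y=u-c["cx"],v-c["cy"];r=np.hypot(x,y);t=r/c["fx"]
    d=np.array([x/r*np.sin(t),y/r*np.sin(t),np.cos(t)]) if r>0 else np.array([0,0,1.])
    E=c["extrinsics"];return -E[:3,:3].T@E[:3,3],E[:3,:3].T@d
def tri(a,b):
    # closest point of two rays
    (o1,d1),(o2,d2)=a,b
    t=np.linalg.lstsq(np.c_[d1,-d2],o2-o1,rcond=None)[0]
    p,q=o1+t[0]*d1,o2+t[1]*d2
    return (p+q)/2,np.linalg.norm(p-q)
def pray(c,u,v):
    p=unproj(c,u,v,d=1.);E=c["extrinsics"];o=-E[:3,:3].T@E[:3,3];d=p-o
    return o,d/np.linalg.norm(d)
def crop(c,u0,v0,w,h,s,name):
    im=c["image"][v0:v0+h,u0:u0+w,::-1]
    cv2.imwrite(name,cv2.resize(im,None,fx=s,fy=s,interpolation=cv2.INTER_CUBIC))
E
python3 - <<'E'
from h import *
s=observe(); print(R.from_quat(s["orientation"]).as_matrix().round(3))
a=read_camera("scene");b=read_camera("side")
np.savez("a.npz",a=a,b=b)
crop(a,350,145,90,75,8,"pics/s1.png"); crop(b,240,250,100,75,8,"pics/s2.png")
crop(a,170,235,130,125,5,"pics/s3.png"); crop(b,260,90,110,80,7,"pics/s4.png")
E
```

```text
[[ 0.233 -0.     0.973]
 [-0.973  0.001  0.233]
 [-0.001 -1.     0.   ]]
```

View pics/s1.png

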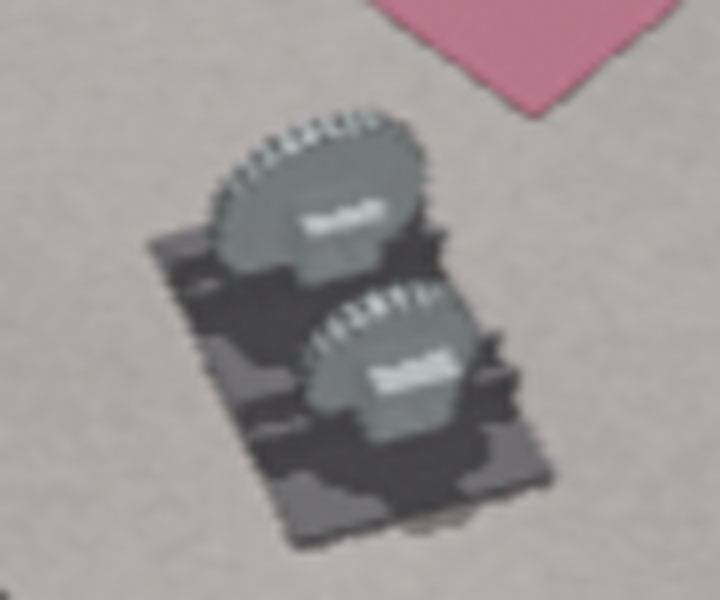

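View pics/s2.png

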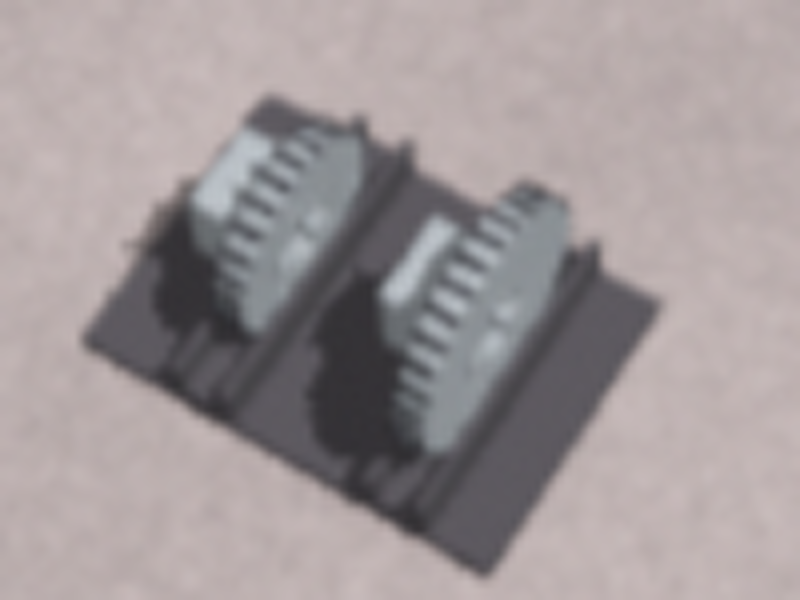

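View pics/s3.png

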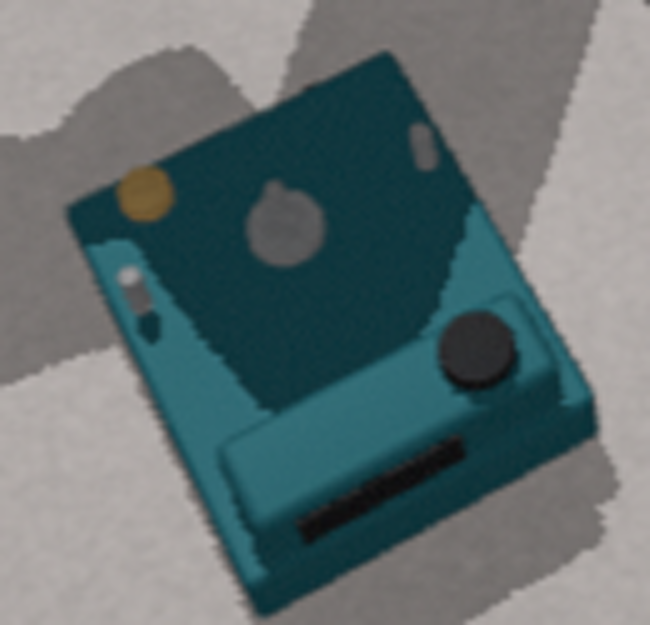

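View pics/s4.png

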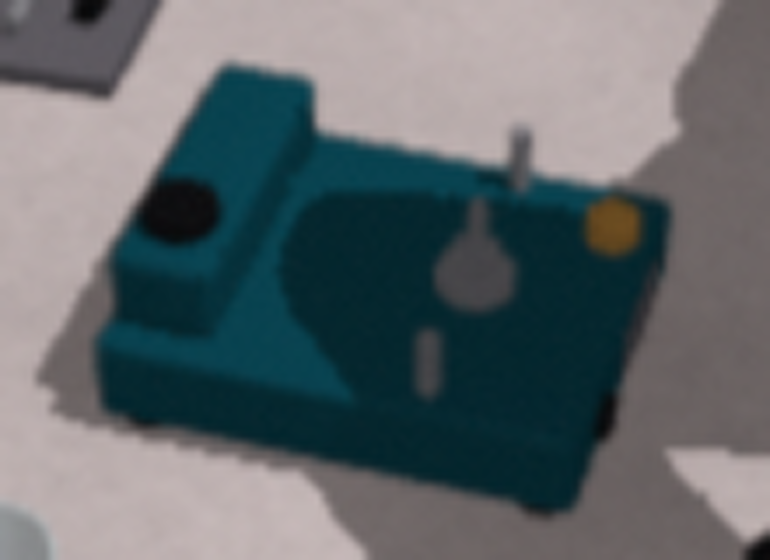

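```bash
python3 - <<'E'
from h import *
f=np.load("a.npz",allow_pickle=True);a=f["a"].item();b=f["b"].item()
def T(n,ua,ub):
    p,e=tri(pray(a,*ua),pray(b,*ub));print(n,p.round(4),"gap",round(e,4));return p
r1=T("plate L",(368.75,175.4),(322.5,287.5))
r2=T("plate BL",(386.9,213.1),(273.75,261.9))
r3=T("plate BR",(419.1,205),(250.4,292.5))
print("side z6:",[unproj(b,*q,z=.006).round(4).tolist() for q in [(322.5,287.5),(273.75,261.9),(250.4,292.5),(300.9,322.1)]])
print("scene z6:",[unproj(a,*q,z=.006).round(4).tolist() for q in [(368.75,175.4),(386.9,213.1),(419.1,205)]])
T("collar",(227.2,280.6),(327.9,129.7));T("tip",(224.8,271.8),(328.3,118.6))
T("pin-",(196.,290.),(334.4,108.6));T("pin+",(254.4,260.6),(321.1,137.4))
T("basecorner",(184,277),(355.4,119.5))
for q,w in zip([(323,196),(358,224),(320,254),(287,225)],[(339,240),(287,234),(294,195),(345,198)]): T("mat",q,w)
# depth at wheel
for n,q in [("hubtop large",(392.5,171.8)),("hubtop small",(402,191)),("beaker",(346,275)),("tin",(331,168)),("jar",(248,207)),("weight",(199,273))]:
    print(n,unproj(a,*q).round(3))
E
```

```text
plate L [0.4388 0.2597 0.0015] gap 0.0015
plate BL [0.5911 0.2147 0.0008] gap 0.0014
plate BR [ 6.230e-01  3.191e-01 -6.000e-04] gap 0.0011
side z6: [[0.4378, 0.2615, 0.006], [0.5892, 0.2172, 0.006], [0.6206, 0.3217, 0.006], [0.4688, 0.3685, 0.006]]
scene z6: [[0.4423, 0.2575, 0.006], [0.5943, 0.2124, 0.006], [0.6265, 0.3154, 0.006]]
collar [ 0.5547 -0.3135  0.0616] gap 0.0007
tip [ 0.555  -0.3128  0.1109] gap 0.0015
pin- [ 0.5505 -0.3972  0.0926] gap 0.0008
pin+ [ 0.5604 -0.2289  0.0955] gap 0.0017
basecorner [ 0.4723 -0.4057  0.0518] gap 0.0026
mat [ 0.4246  0.091  -0.0043] gap 0.0055
mat [0.5787 0.1149 0.006 ] gap 0.0043
mat [ 0.6008 -0.0394  0.0041] gap 0.005
mat [ 0.4461 -0.0672 -0.0038] gap 0.013
hubtop large [0.509 0.295 0.065]
hubtop small [0.581 0.275 0.058]
beaker [ 0.702 -0.021  0.014]
tin [0.348 0.172 0.008]
jar [ 0.376 -0.149  0.068]
weight [ 0.502 -0.368  0.079]
```

```bash
python3 -m crank '[{"dx":-6.4,"dy":-1.3,"dz":15.4,"spin":-10,"gripper":1},{"dx":-6.4,"dy":-1.3,"dz":15.4,"spin":-10,"gripper":1},{"dx":-6.4,"dy":-1.3,"dz":15.4,"spin":-10,"gripper":1},{"dx":-6.4,"dy":-1.3,"dz":15.4,"spin":-10,"gripper":1},{"dx":-6.4,"dy":-1.3,"dz":15.4,"spin":-10,"gripper":1},{"dx":-6.4,"dy":-1.3,"dz":15.4,"spin":-10,"gripper":1},{"dx":-6.4,"dy":-1.3,"dz":15.4,"spin":-10,"gripper":1},{"dx":-6.4,"dy":-1.3,"dz":15.4,"spin":-10,"gripper":1},{"dx":-6.4,"dy":-1.3,"dz":15.4,"spin":-10,"gripper":1},{"dx":-6.4,"dy":-1.3,"dz":15.4,"spin":-10,"gripper":1}]'
python3 - <<'E'
from h import *
s=observe();print(s["clock"],s["tool_pos"],R.from_quat(s["orientation"]).as_matrix().round(3))
c=read_camera("wrist");np.savez("w1.npz",a=c);cv2.imwrite("pics/w1.png",c["image"][:,:,::-1])
E
```

```text
clock: 1.5
tool_pos: [0.5498, -0.3136, 0.2462]
orientation: [-0.7, 0.102, -0.101, 0.7]
force: [-0.4, -0.2, 0.1]
opening: 0.0852
1.5 [ 0.5498137  -0.31355415  0.24624491] [[ 0.959 -0.001  0.284]
 [-0.284  0.     0.959]
 [-0.001 -1.    -0.   ]]
```

View pics/w1.png

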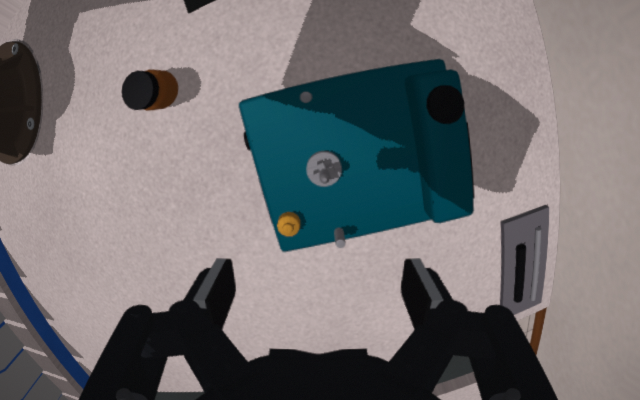

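```bash
python3 - <<'E'
from h import *
c=np.load("w1.npz",allow_pickle=True)["a"].item()
crop(c,295,140,60,55,12,"pics/w1k.png")
for n,P in [("tip",(.555,-.313,.114)),("seat",(.555,-.3133,.07))]: print(n,fproj(c,P))
E
```

```text
tip (np.float64(323.13344763332066), np.float64(180.0303623775957))
seat (np.float64(322.61322323770196), np.float64(169.9323358275327))
```

View pics/w1k.png

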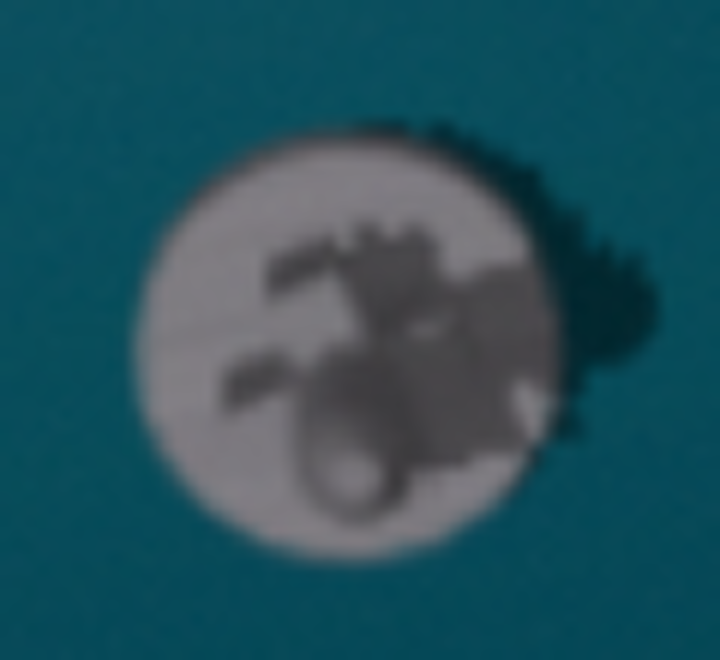

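```bash
python3 - <<'E'
from h import *
c=np.load("w1.npz",allow_pickle=True)["a"].item()
S=12;u0,v0=295,140
im0=cv2.resize(c["image"][v0:v0+55,u0:u0+60,::-1],None,fx=S,fy=S,interpolation=cv2.INTER_CUBIC)
im0=cv2.convertScaleAbs(im0,alpha=1.6)
tiles=[]
for deg in [0,15,30,45,60,75]:
    im=im0.copy()
    for z,col in [(.088,(0,255,255)),(.07,(0,0,255))]:
      for k in range(2):
        a=np.radians(deg+90*k); d=np.array([np.cos(a),np.sin(a)]);n=np.array([-d[1],d[0]])
        pts=[]
        for sx,sy in [(1,1),(1,-1),(-1,-1),(-1,1)]:
            p=np.array([.556,-.3133])+d*sx*.0115+n*sy*.0035
            u,v=fproj(c,(p[0],p[1],z)); pts.append(((u-u0+.5)*S,(v-v0+.5)*S))
        cv2.polylines(im,[np.int32(pts)],True,col,1)
    cv2.putText(im,str(deg),(10,40),0,1,(255,255,255),2); tiles.append(im[60:600,100:640])
out=np.vstack([np.hstack(tiles[:3]),np.hstack(tiles[3:])])
cv2.imwrite("pics/w1o.png",cv2.resize(out,(800,533)))
cv2.imwrite("pics/w1e.png",im0)
E
```

```text
(no output)
```

View pics/w1o.png

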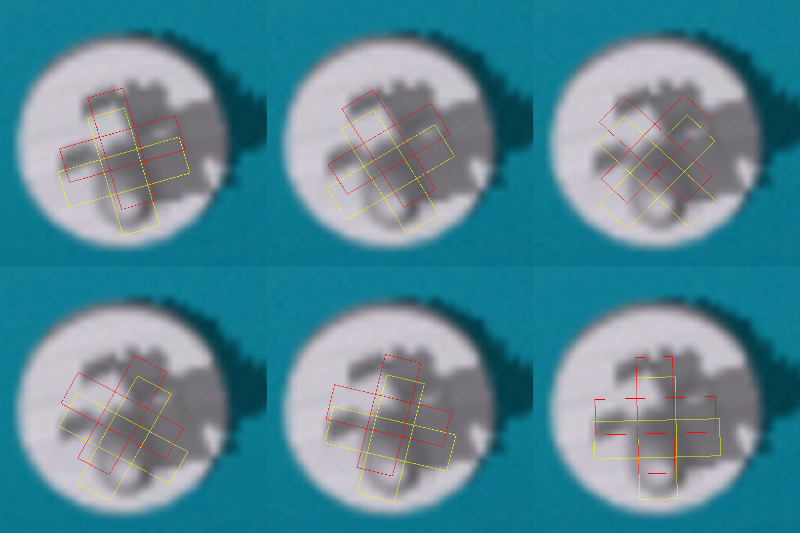

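View pics/w1e.png

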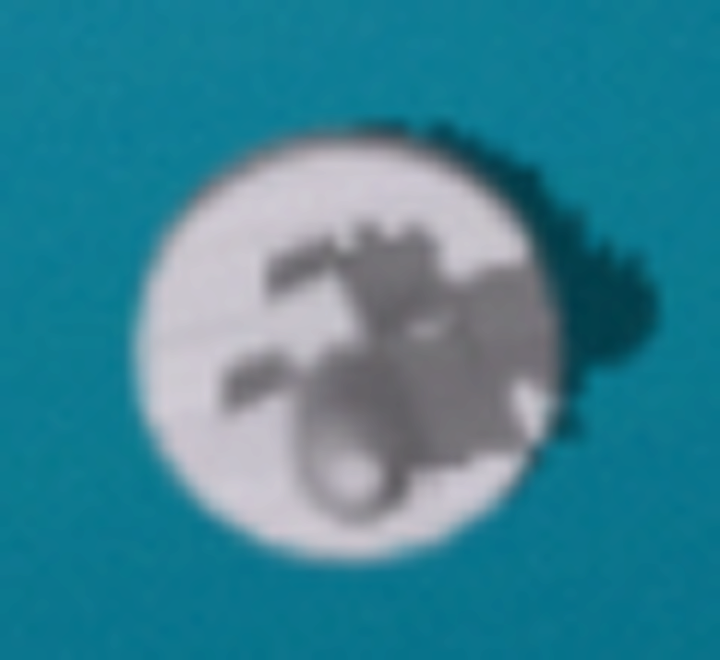

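```bash
python3 - <<'E'
from h import *
c=np.load("w1.npz",allow_pickle=True)["a"].item()
S=12;u0,v0=295,140
im0=cv2.resize(c["image"][v0:v0+55,u0:u0+60,::-1],None,fx=S,fy=S,interpolation=cv2.INTER_CUBIC)
im0=cv2.convertScaleAbs(im0,alpha=1.6)
tiles=[]
for deg in [0,8,16,24,32,40]:
    im=im0.copy()
    for z,col in [(.088,(0,255,255)),(.07,(0,0,255))]:
        pts=[]
        for k in range(4):
            a=np.radians(deg+90*k); d=np.array([np.cos(a),np.sin(a)]);n=np.array([-d[1],d[0]])
            for q in [d*.0035-n*.0035,d*.0115-n*.0035,d*.0115+n*.0035]:
                p=np.array([.5562,-.3128])+q
                u,v=fproj(c,(p[0],p[1],z)); pts.append(((u-u0+.5)*S,(v-v0+.5)*S))
        cv2.polylines(im,[np.int32(pts)],True,col,1)
    cv2.putText(im,str(deg),(120,100),0,1,(0,0,255),2); tiles.append(im[160:560,120:580])
out=np.vstack([np.hstack(tiles[:3]),np.hstack(tiles[3:])])
cv2.imwrite("pics/w1p.png",cv2.resize(out,(800,464)))
E
```

```text
(no output)
```

View pics/w1p.png

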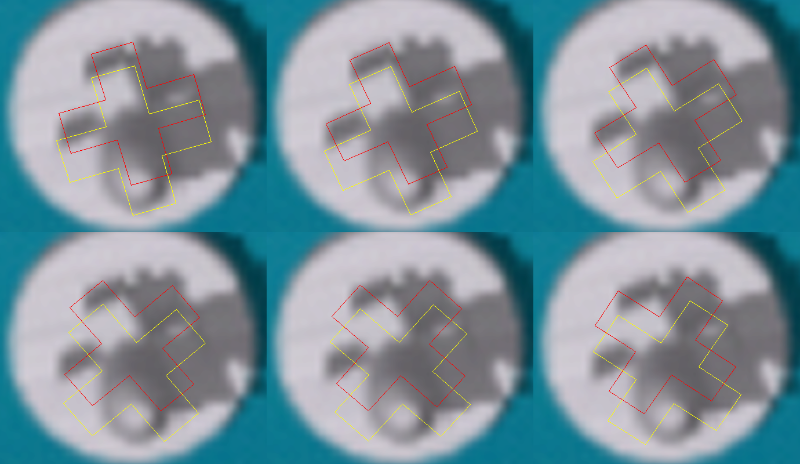

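```bash
python3 -m crank '[{"dx":-7.8,"dy":1.5,"dz":19.1,"spin":0,"gripper":0.6},{"dx":-7.8,"dy":1.5,"dz":19.1,"spin":0,"gripper":0.6},{"dx":-7.8,"dy":1.5,"dz":19.1,"spin":0,"gripper":0.6},{"dx":-7.8,"dy":1.5,"dz":19.1,"spin":0,"gripper":0.6},{"dx":-7.8,"dy":1.5,"dz":19.1,"spin":0,"gripper":0.6},{"dx":-7.8,"dy":1.5,"dz":19.1,"spin":0,"gripper":0.6},{"dx":-7.8,"dy":1.5,"dz":19.1,"spin":0,"gripper":0.6},{"dx":-7.8,"dy":1.5,"dz":19.1,"spin":0,"gripper":0.6},{"dx":-7.8,"dy":1.5,"dz":19.1,"spin":0,"gripper":0.6},{"dx":-7.8,"dy":1.5,"dz":19.1,"spin":0,"gripper":0.6},{"dx":-7.8,"dy":1.5,"dz":19.1,"spin":0,"gripper":0.6},{"dx":-7.8,"dy":1.5,"dz":19.1,"spin":0,"gripper":0.6}]'
python3 - <<'E'
from h import *
s=observe();print(s["clock"],s["tool_pos"],R.from_quat(s["orientation"]).as_matrix().round(3))
c=read_camera("wrist");np.savez("w2.npz",a=c);cv2.imwrite("pics/w2.png",c["image"][:,:,::-1])
crop(c,240,110,160,120,5,"pics/w2c.png")
r=np.array([.531,.289]);a=np.radians(-16.3);d=np.array([np.cos(a),np.sin(a)])
for x,z in [(-.051,.096),(-.039,.096),(.030,.078)]:
    p=r+d*x; print(x,fproj(c,(p[0],p[1],z)))
E
```

```text
clock: 3.05
tool_pos: [0.4892, 0.3009, 0.2015]
orientation: [0.7, -0.102, 0.102, -0.7]
force: [-0.8, -0.4, -0.6]
opening: 0.0514
3.05 [0.48917365 0.30094322 0.2014825 ] [[ 0.958 -0.     0.286]
 [-0.286 -0.001  0.958]
 [-0.    -1.    -0.001]]
-0.051 (np.float64(310.0977750211836), np.float64(189.63027684228445))
-0.039 (np.float64(323.15080692188604), np.float64(189.55601834069154))
0.03 (np.float64(392.23680694266704), np.float64(183.96405947354617))
```

View pics/w2.png

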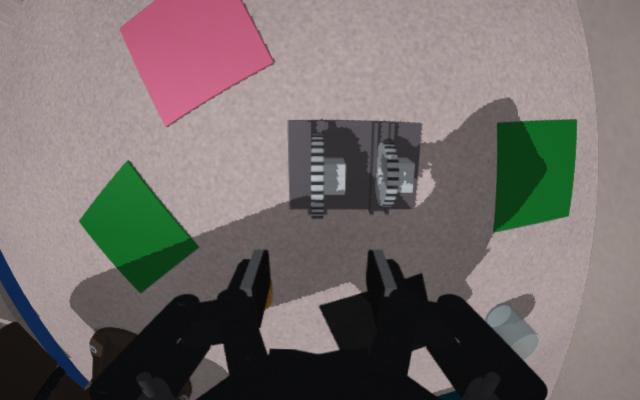

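View pics/w2c.png

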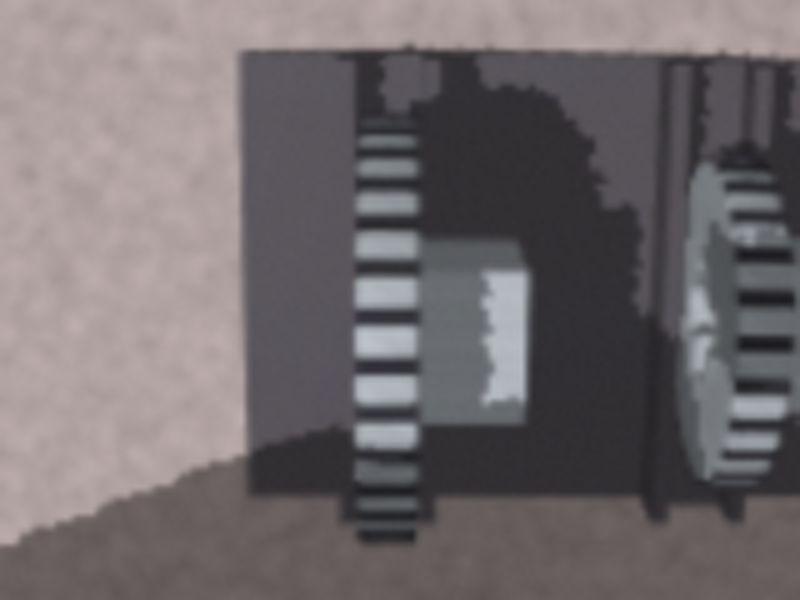

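```bash
python3 - <<'E'
from h import *
c=np.load("w2.npz",allow_pickle=True)["a"].item()
r=np.array([.531,.289]);a=np.radians(-16.3);d=np.array([np.cos(a),np.sin(a)]);n=np.array([-d[1],d[0]])
for x,y,z in [(-.017,-.016,.067),(-.017,.016,.067),(-.045,.045,.051),(-.045,-.045,.051),(-.045,-.04,.071)]:
    p=r+d*x+n*y;u,v=fproj(c,(p[0],p[1],z)); print(x,y,z,((u-240)*5,(v-110)*5))
s=observe();M=R.from_quat(s["orientation"]).as_matrix()
p=r+d*-.0445;print("to wheel in tool units",M.T@(np.array([p[0],p[1],.08])-s["tool_pos"])/.03)
E
```

```text
-0.017 -0.016 0.067 (np.float64(520.6702452540528), np.float64(429.67559501405873))
-0.017 0.016 0.067 (np.float64(523.6419661589144), np.float64(277.4847293354972))
-0.045 0.045 0.051 (np.float64(382.51686144534176), np.float64(123.22156852902452))
-0.045 -0.045 0.051 (np.float64(385.46371154021017), np.float64(531.8720190634708))
-0.045 -0.04 0.071 (np.float64(385.0351200940676), np.float64(546.0697533188486))
to wheel in tool units [-0.04362659  4.05560288  0.01839888]
```

```bash
python3 -m crank '[{"dx":0,"dy":2,"dz":0,"spin":0,"gripper":0.6},{"dx":0,"dy":3.6,"dz":0,"spin":0,"gripper":0.6},{"dx":0,"dy":4.25,"dz":0,"spin":0,"gripper":0.6},{"dx":0,"dy":4.25,"dz":0,"spin":0,"gripper":0.6},{"dx":0,"dy":4.25,"dz":0,"spin":0,"gripper":0.0},{"dx":0,"dy":4.25,"dz":0,"spin":0,"gripper":0.0},{"dx":0,"dy":4.25,"dz":0,"spin":0,"gripper":0.0},{"dx":0,"dy":4.25,"dz":0,"spin":0,"gripper":0.0}]'
```

```text
clock: 4.1
tool_pos: [0.4891, 0.3024, 0.0745]
orientation: [-0.7, 0.101, -0.102, 0.7]
force: [0.7, 0.2, -0.0]
opening: 0.0003
```

```bash
python3 - <<'E'
from h import *
for n in ["side","scene","wrist"]:
    c=read_camera(n);cv2.imwrite(f"pics/b_{n}.png",c["image"][:,:,::-1])
    if n=="side": crop(c,220,220,130,110,6,"pics/b_sc.png")
    if n=="scene": crop(c,340,130,100,85,8,"pics/b_ac.png")
    if n=="wrist": crop(c,240,110,160,120,5,"pics/b_wc.png")
E
```

```text
(no output)
```

View pics/b_wc.png

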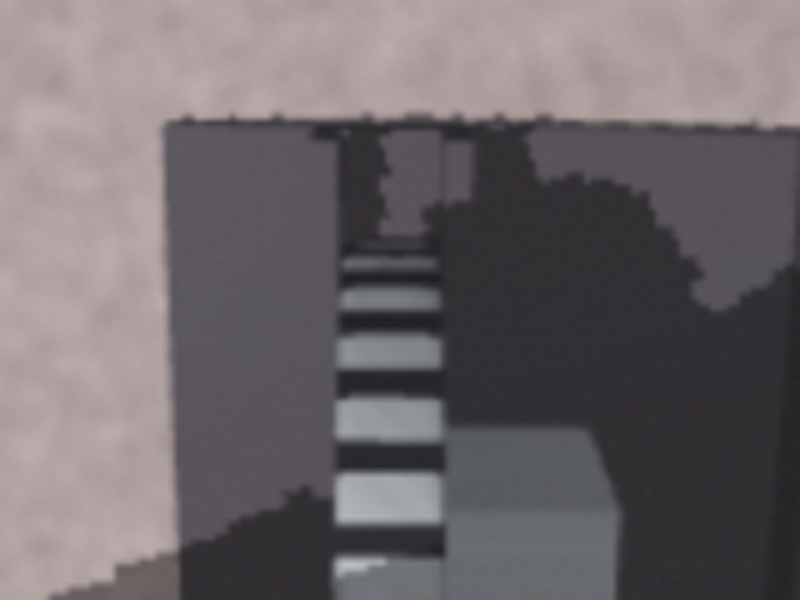

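View pics/b_sc.png

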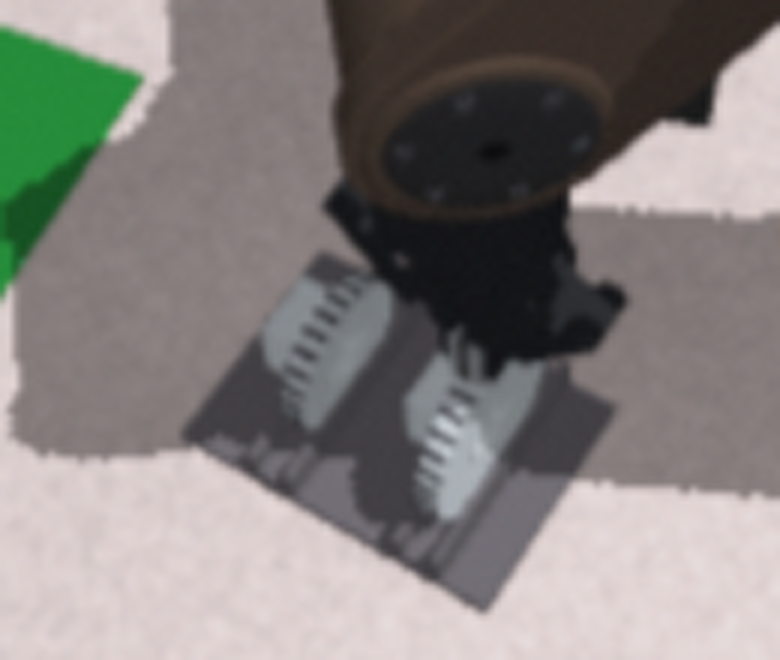

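View pics/b_wrist.png

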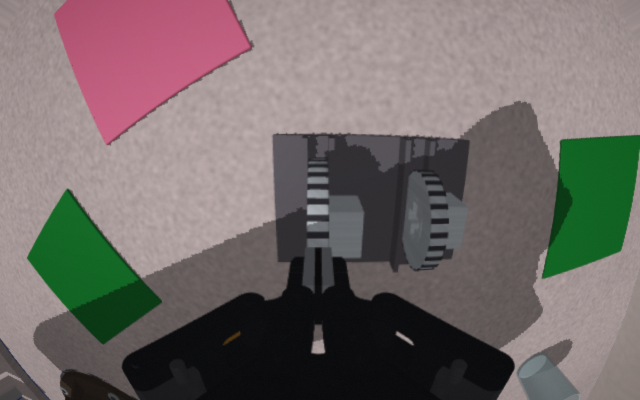

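```bash
python3 -m crank '[{"dx":0,"dy":-0.5,"dz":0,"spin":0,"gripper":0.0},{"dx":0,"dy":-0.5,"dz":0,"spin":0,"gripper":0.0}]'; python3 - <<'E'
from h import *
c=read_camera("wrist");crop(c,240,140,160,120,5,"pics/c_wc.png")
print(observe()["opening"])
E
```

```text
clock: 4.5
tool_pos: [0.4896, 0.3026, 0.0905]
orientation: [-0.699, 0.101, -0.102, 0.7]
force: [0.2, -0.9, 0.4]
opening: -0.0002
0.0002475086627227188
```

View pics/c_wc.png

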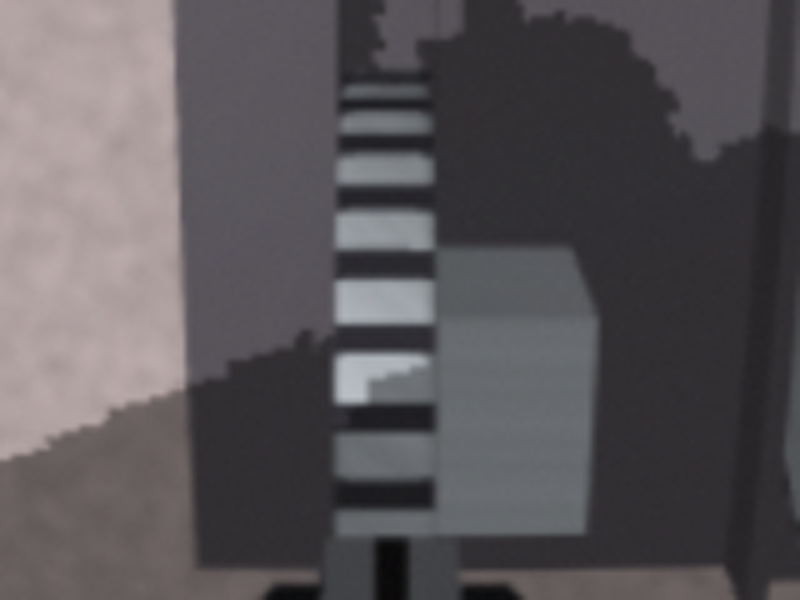

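```bash
python3 - <<'E'
from h import *
c=read_camera("wrist");s=observe();print(s["tool_pos"],s["opening"],s["clock"])
print("tcp proj",fproj(c,s["tool_pos"]))
def pt(u,v):
    o,w=fray(c,u,v);E=c["extrinsics"];zc=c["depth"][int(v),int(u)];d=w/(E[2,:3]@w)
    return (o+d*zc).round(4)
for u,v in [(240+385/5,140+370/5),(240+385/5,140+455/5),(240+385/5,140+522/5),(240+500/5,140+450/5),(240+350/5,140+570/5),(240+430/5,140+570/5),(310,249),(326,249),(310,255),(326,255),(310,265),(326,265)]: print((u,v),pt(u,v))
crop(c,270,220,100,75,8,"pics/d_wc.png")
a=read_camera("scene");crop(a,340,120,100,95,7,"pics/d_ac.png")
E
```

```text
[0.48910317 0.30233996 0.08948638] -0.00018503462674700197 4.6
tcp proj (np.float64(318.1378794422728), np.float64(242.24715073496168))
(317.0, 214.0) [0.4939 0.3208 0.0912]
(317.0, 231.0) [0.4911 0.3115 0.0935]
(317.0, 244.4) [0.4887 0.3034 0.094 ]
(340.0, 230.0) [0.5026 0.2962 0.0675]
(310.0, 254.0) [0.4887 0.3148 0.1254]
(326.0, 254.0) [0.496  0.3124 0.125 ]
(310, 249) [0.4886 0.3149 0.1202]
(326, 249) [0.4961 0.3124 0.1198]
(310, 255) [0.4887 0.3148 0.1263]
(326, 255) [0.4961 0.3129 0.1267]
(310, 265) [0.4887 0.3143 0.1348]
(326, 265) [0.4957 0.3123 0.135 ]
```

View pics/d_wc.png

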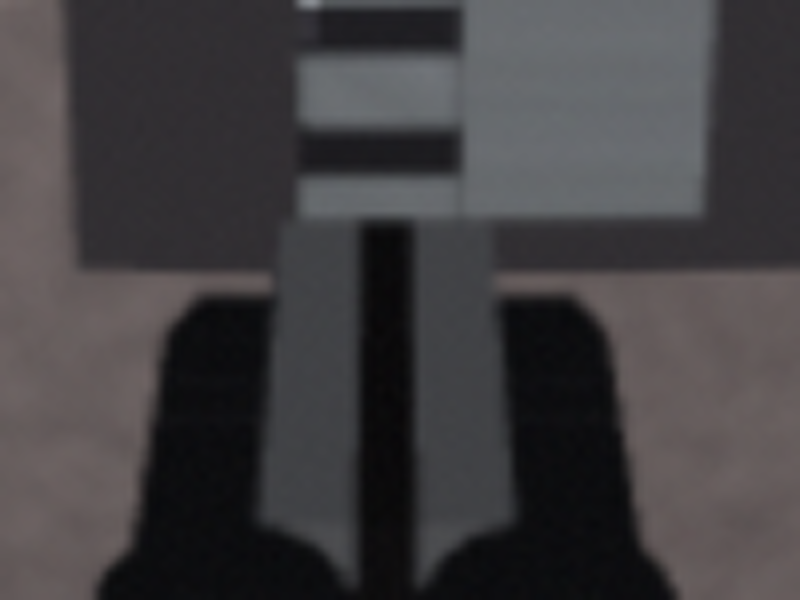

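View pics/d_ac.png

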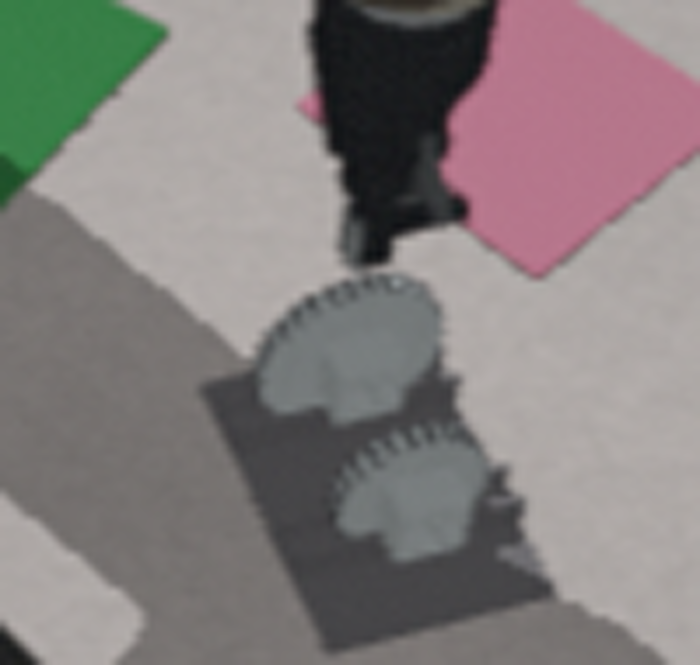

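```bash
python3 - <<'E'
from h import *
def pt(c,u,v):
    o,w=fray(c,u,v);E=c["extrinsics"];zc=c["depth"][int(v),int(u)];d=w/(E[2,:3]@w)
    return (o+d*zc).round(4)
for f,t in [("w1.npz",.246),("w2.npz",.2015)]:
    c=np.load(f,allow_pickle=True)["a"].item()
    for u in (225,230,255,262,375,380,408,415):
        for v in (256,260,264,270): print(f,u,v,pt(c,u,v), "rel z",pt(c,u,v)[2]-t)
a=read_camera("scene");s=observe();print(s["tool_pos"])
print("tcp scene",proj(a,s["tool_pos"]),"crop",(np.array(proj(a,s["tool_pos"]))-[340,120])*7)
for q in [(355,255),(350,240),(375,255)]:
    u,v=q[0]/7+340,q[1]/7+120;print(unproj(a,u,v).round(3))
print(proj(a,s["tool_pos"]+[0,0,.028]))
E
```

```text
w1.npz 225 256 [ 0.3651 -0.4183 -0.0011] rel z -0.2471
w1.npz 225 260 [ 0.5102 -0.2901  0.2884] rel z 0.04239999999999999
w1.npz 225 264 [ 0.5123 -0.2893  0.2943] rel z 0.04830000000000001
w1.npz 225 270 [ 0.5114 -0.2919  0.2951] rel z 0.04909999999999998
w1.npz 230 256 [ 0.3742 -0.4195  0.0009] rel z -0.24509999999999998
w1.npz 230 260 [ 0.5111 -0.2922  0.2851] rel z 0.039100000000000024
w1.npz 230 264 [ 0.5104 -0.2941  0.2856] rel z 0.039600000000000024
w1.npz 230 270 [ 0.5105 -0.2957  0.2887] rel z 0.042700000000000016
w1.npz 255 256 [ 0.4131 -0.4301 -0.    ] rel z -0.246
w1.npz 255 260 [ 0.4103 -0.4371 -0.0005] rel z -0.2465
w1.npz 255 264 [ 4.079e-01 -4.435e-01  3.000e-04] rel z -0.2457
w1.npz 255 270 [ 0.4033 -0.4545 -0.0006] rel z -0.24659999999999999
w1.npz 262 256 [ 0.4237 -0.4333 -0.0006] rel z -0.24659999999999999
w1.npz 262 260 [ 0.4215 -0.4394  0.0007] rel z -0.2453
w1.npz 262 264 [ 4.187e-01 -4.465e-01  2.000e-04] rel z -0.2458
w1.npz 262 270 [ 4.145e-01 -4.571e-01 -1.000e-04] rel z -0.24609999999999999
w1.npz 375 256 [ 5.909e-01 -4.823e-01  5.000e-04] rel z -0.2455
w1.
[... 2499 characters left out ...]
w2.npz 408 260 [ 0.5727  0.1365 -0.0009] rel z -0.20240000000000002
w2.npz 408 264 [0.5714 0.131  0.0007] rel z -0.2008
w2.npz 408 270 [5.699e-01 1.204e-01 1.000e-04] rel z -0.20140000000000002
w2.npz 415 256 [ 5.835e-01  1.402e-01 -1.000e-04] rel z -0.2016
w2.npz 415 260 [ 0.5826  0.1333 -0.0006] rel z -0.2021
w2.npz 415 264 [5.815e-01 1.271e-01 2.000e-04] rel z -0.2013
w2.npz 415 270 [5.800e-01 1.169e-01 2.000e-04] rel z -0.2013
[0.48888292 0.30222007 0.08900221]
tcp scene (np.float64(391.1220744958638), np.float64(161.90679974689078)) crop [357.85452147 293.34759823]
[0.496 0.289 0.129]
[0.492 0.289 0.136]
[0.499 0.298 0.127]
(np.float64(392.1147498546169), np.float64(155.95431422831635))
```

```bash
python3 - <<'E'
from h import *
c=read_camera("wrist");s=observe();M=R.from_quat(s["orientation"]).as_matrix();print(s["tool_pos"],s["clock"],s["joint_positions"].round(3))
for h in (0,.01,.02,.024,.028,.032):
  print(h,fproj(c,s["tool_pos"]+M@[0,-h,.011]))
E
```

```text
[0.48887401 0.30221056 0.08892807] 4.75 [ 0.439  0.566  1.802 -0.     0.774  0.728]
0 (np.float64(318.3972623448071), np.float64(225.6124776688622))
0.01 (np.float64(318.421913498375), np.float64(232.87629584923204))
0.02 (np.float64(318.4490679717251), np.float64(240.94082648938576))
0.024 (np.float64(318.4607083063247), np.float64(244.41853893719704))
0.028 (np.float64(318.47283040884986), np.float64(248.0536118359085))
0.032 (np.float64(318.48546091480335), np.float64(251.85589990727073))
```

```bash
python3 -m crank '[{"dx":0,"dy":0,"dz":0,"spin":0,"gripper":0.55},{"dx":0,"dy":0,"dz":0,"spin":0,"gripper":0.55},{"dx":0,"dy":0.5,"dz":0,"spin":0,"gripper":0.55},{"dx":0,"dy":1.4,"dz":0,"spin":0,"gripper":0.55},{"dx":0,"dy":1.4,"dz":0,"spin":0,"gripper":0.0},{"dx":0,"dy":1.4,"dz":0,"spin":0,"gripper":0.0},{"dx":0,"dy":1.4,"dz":0,"spin":0,"gripper":0.0},{"dx":0,"dy":1.4,"dz":0,"spin":0,"gripper":0.0}]'
```

```text
clock: 5.75
tool_pos: [0.489, 0.3023, 0.0475]
orientation: [-0.7, 0.102, -0.102, 0.7]
force: [-0.6, 0.7, -2.9]
opening: 0.0104
```

```bash
python3 - <<'E'
from h import *
c=read_camera("wrist");crop(c,240,120,160,120,5,"pics/e_wc.png")
s=observe();print(s["opening"],s["force"])
E
```

```text
0.010462288523808807 [ 0.51949215  0.38752408 -2.87152919]
```

View pics/e_wc.png

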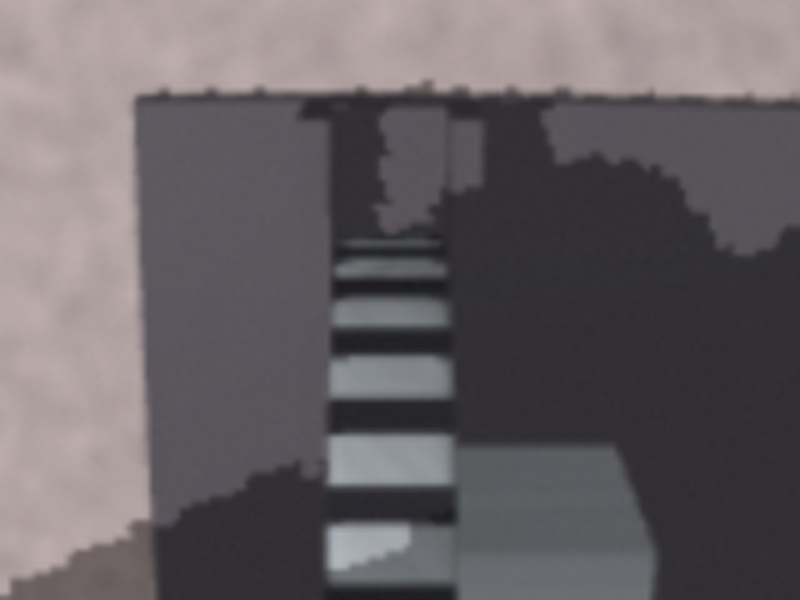

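```bash
python3 -m crank '[{"dx":0,"dy":-1.5,"dz":0,"spin":0,"gripper":0},{"dx":0,"dy":-3,"dz":0,"spin":0,"gripper":0},{"dx":0,"dy":-3.2,"dz":-0.5,"spin":0,"gripper":0},{"dx":0.6,"dy":-3.2,"dz":-2,"spin":0,"gripper":0},{"dx":1.5,"dy":-3.2,"dz":-3.6,"spin":0,"gripper":0},{"dx":2.4,"dy":-3.2,"dz":-5.2,"spin":0,"gripper":0},{"dx":3.3,"dy":-3.2,"dz":-6.8,"spin":0,"gripper":0},{"dx":4.2,"dy":-3.2,"dz":-8.2,"spin":0,"gripper":0},{"dx":4.7,"dy":-3,"dz":-8.7,"spin":0,"gripper":0},{"dx":4.7,"dy":-2,"dz":-8.7,"spin":0,"gripper":0},{"dx":4.7,"dy":-1,"dz":-8.7,"spin":0,"gripper":0},{"dx":4.7,"dy":-1,"dz":-8.7,"spin":0,"gripper":0}]'
python3 - <<'E'
from h import *
s=observe();print(s["opening"],s["force"],s["clock"])
for n in ["side","scene","wrist"]:
    c=read_camera(n)
    if n=="side": crop(c,240,140,160,120,5,"pics/f_sc.png")
    if n=="scene": crop(c,250,150,140,120,5,"pics/f_ac.png")
    if n=="wrist": cv2.imwrite("pics/f_w.png",c["image"][:,:,::-1])
E
```

```text
clock: 7.3
tool_pos: [0.5481, 0.0123, 0.0748]
orientation: [0.7, -0.104, 0.1, -0.7]
force: [0.3, 0.3, -1.9]
opening: 0.0107
0.010716186885044339 [ 0.25389563  0.25012434 -1.87332865] 7.3
```

View pics/f_sc.png

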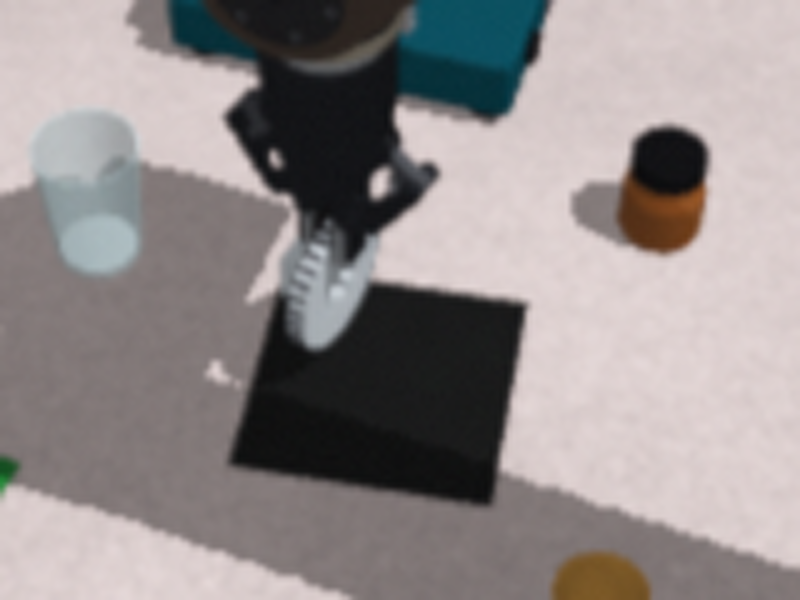

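View pics/f_ac.png

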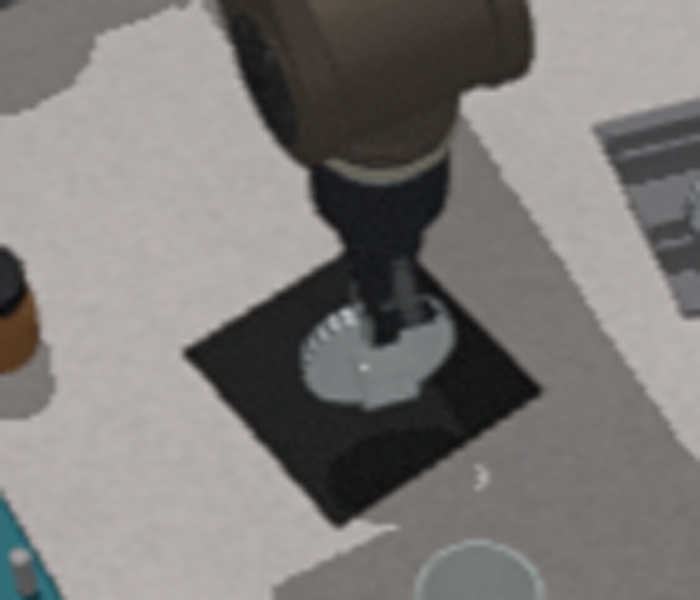

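View pics/f_w.png

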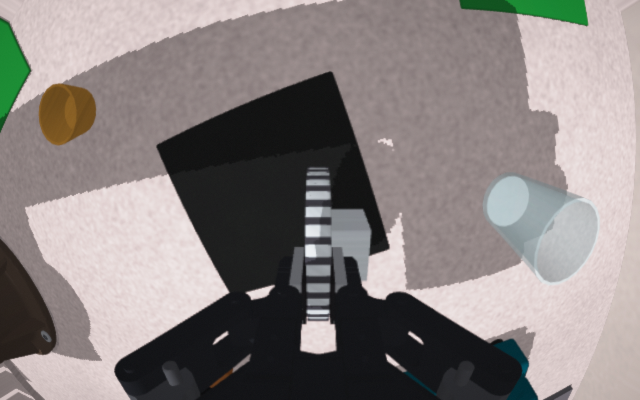

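```bash
python3 -m crank '[{"dx":0,"dy":0.6,"dz":0,"spin":0,"gripper":0},{"dx":0,"dy":0.95,"dz":0,"spin":0,"gripper":0},{"dx":0,"dy":0.95,"dz":0,"spin":0,"gripper":0},{"dx":-0.3,"dy":0.95,"dz":0,"spin":0,"gripper":0.4},{"dx":-0.7,"dy":0.95,"dz":0,"spin":0,"gripper":0.8},{"dx":-1.1,"dy":0.95,"dz":0,"spin":0,"gripper":1},{"dx":-1.5,"dy":0.95,"dz":0,"spin":0,"gripper":1},{"dx":-1.9,"dy":0.95,"dz":0,"spin":0,"gripper":1},{"dx":-2.2,"dy":0.95,"dz":0,"spin":0,"gripper":1},{"dx":-2.4,"dy":0.95,"dz":0,"spin":0,"gripper":1},{"dx":-2.4,"dy":0.4,"dz":0,"spin":0,"gripper":1},{"dx":-2.4,"dy":-1.5,"dz":0,"spin":0,"gripper":1},{"dx":-2.4,"dy":-3,"dz":0,"spin":0,"gripper":1}]'
python3 - <<'E'
from h import *
s=observe();print(s["opening"],s["force"],s["clock"])
for n in ["side","wrist"]:
    c=read_camera(n)
    if n=="side": crop(c,240,140,160,120,5,"pics/g_sc.png")
    if n=="wrist": cv2.imwrite("pics/g_w.png",c["image"][:,:,::-1]); np.savez("w3.npz",a=c)
E
```

```text
clock: 9.07
tool_pos: [0.4808, 0.0324, 0.1688]
orientation: [0.7, -0.102, 0.102, -0.7]
force: [0.2, 0.4, -0.6]
opening: 0.0853
0.08529379186297213 [ 0.20943315  0.35227909 -0.64556528] 9.075
```

View pics/g_sc.png

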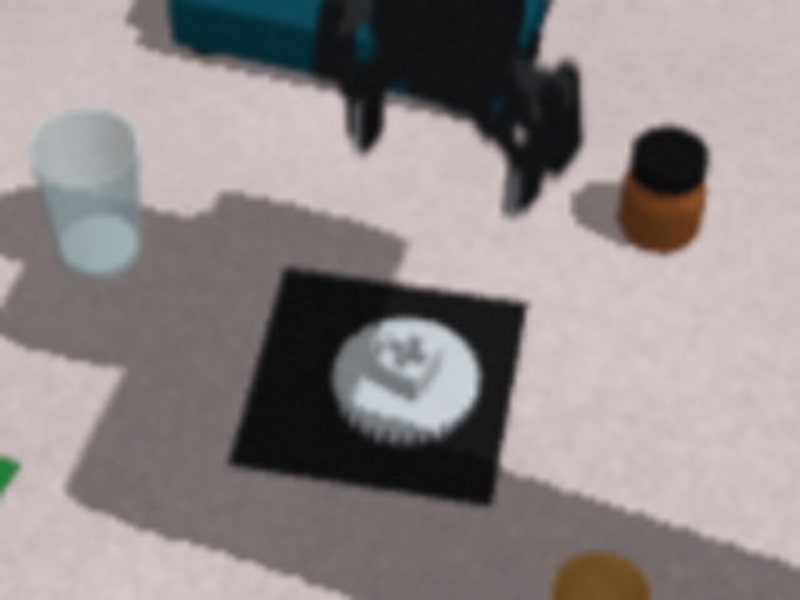

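View pics/g_w.png

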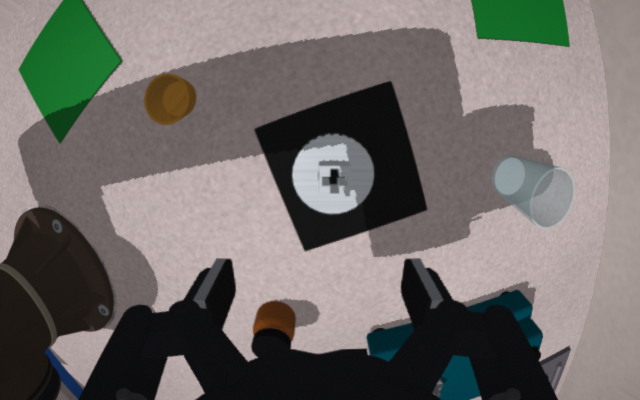

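Toppled neatly: the wheel lies flat near the mat's centre, hub up (wrist ≈ (333,175)). Now the hub's pose.

```bash
python3 - <<'E'
from h import *
c=read_camera("wrist");np.savez("w3.npz",a=c)
crop(c,280,125,105,95,7,"pics/g_wc.png")
b=read_camera("side");crop(b,295,195,50,45,14,"pics/g_sc2.png");np.savez("b3.npz",a=b)
s=observe();print(s["tool_pos"],s["clock"])
E
```

```text
[0.48083304 0.03243358 0.16745039] 9.275
```

View pics/g_wc.png

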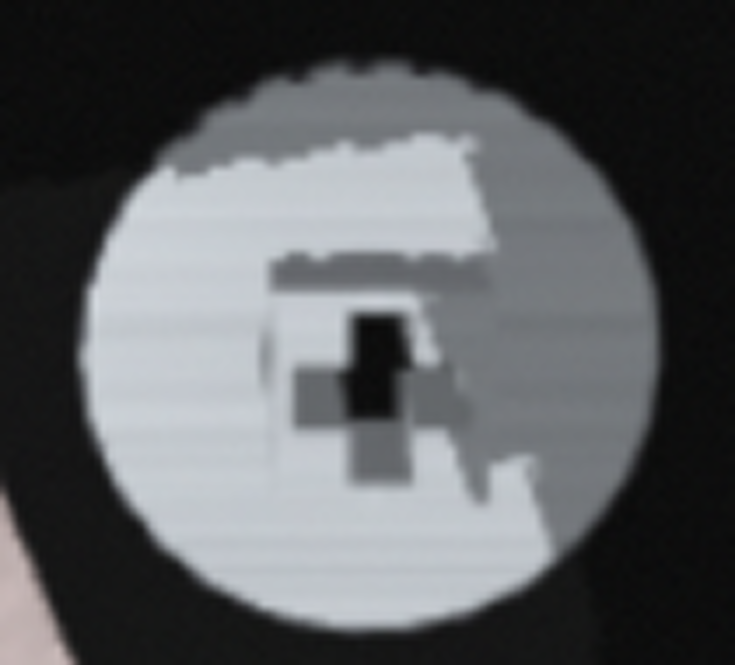

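View pics/g_sc2.png

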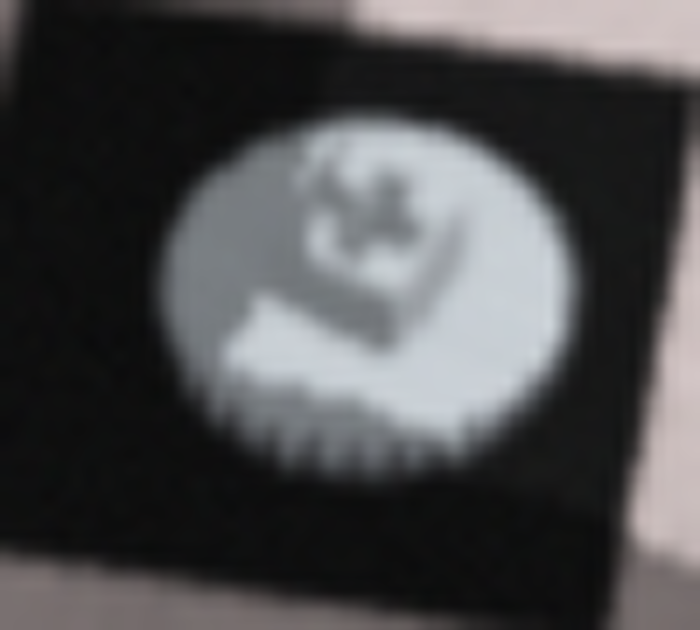

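```bash
python3 - <<'E'
from h import *
c=np.load("w3.npz",allow_pickle=True)["a"].item();b=np.load("b3.npz",allow_pickle=True)["a"].item()
w=fray(c,334.3,181.9);p,e=tri(w,pray(b,321.2,209.6));print("tri",p.round(4),e)
o,d=w;q=o+d*((.038-o[2])/d[2]);print("z38",q.round(4))
# disc circle centre check
s=observe();M=R.from_quat(s["orientation"]).as_matrix()
print("units",(M.T@(q-s["tool_pos"])/.03).round(3),M.round(3).tolist())
for t in np.radians([0,90,180,270]):
    P=q+.045*(M[:,0]*np.cos(t)+M[:,2]*np.sin(t));P[2]=.016;u,v=fproj(c,P);print((u-280)*7,(v-125)*7)
# cross arm ends
for x,z in [(.013,0),(-.013,0),(0,.013),(0,-.013)]:
    P=q+M@[x,0,z];u,v=fproj(c,P);print("arm",(u-280)*7,(v-125)*7)
def pt(c,u,v):
    o,w=fray(c,u,v);E=c["extrinsics"];zc=c["depth"][int(v),int(u)];d=w/(E[2,:3]@w)
    return (o+d*zc).round(4)
print(pt(c,323,186),pt(c,300,175))
E
```

```text
tri [0.4983 0.0275 0.0392] 0.0015763675820769918
z38 [0.499  0.0275 0.038 ]
units [0.619 4.316 0.013] [[0.959, 0.002, 0.285], [-0.285, -0.0, 0.959], [0.002, -1.0, 0.0]]
660.6259002904438 360.32470367616673
375.1160928752758 67.65406411825424
78.64855037147606 360.3184217437482
367.56528989051765 631.8867402982933
arm 470.09639379926386 398.3638952089054
arm 289.6675809315163 398.37668721717165
arm 381.38800267006536 310.3487470146711
arm 378.72039358231336 484.2817969513736
[0.4869 0.0268 0.0386] [0.4652 0.0389 0.0149]
```

```bash
python3 -m crank '[{"dx":0.62,"dy":1.5,"dz":0,"spin":0,"gripper":0.65},{"dx":0.62,"dy":3,"dz":0,"spin":0,"gripper":0.65},{"dx":0.62,"dy":4.5,"dz":0,"spin":0,"gripper":0.65},{"dx":0.62,"dy":5.4,"dz":0,"spin":0,"gripper":0.65},{"dx":0.62,"dy":5.9,"dz":0,"spin":0,"gripper":0.65},{"dx":0.62,"dy":5.9,"dz":0,"spin":0,"gripper":0.65},{"dx":0.62,"dy":5.9,"dz":0,"spin":0,"gripper":0},{"dx":0.62,"dy":5.9,"dz":0,"spin":0,"gripper":0},{"dx":0.62,"dy":5.9,"dz":0,"spin":0,"gripper":0},{"dx":0.62,"dy":5.9,"dz":0,"spin":0,"gripper":0}]'
python3 - <<'E'
from h import *
c=read_camera("wrist");crop(c,240,150,160,120,5,"pics/i_wc.png")
b=read_camera("side");crop(b,280,160,90,80,8,"pics/i_sc.png")
E
```

```text
clock: 10.52
tool_pos: [0.4996, 0.0271, -0.0082]
orientation: [-0.7, 0.101, -0.103, 0.7]
force: [-1.1, 0.8, 26.4]
opening: 0.0311
```

View pics/i_wc.png

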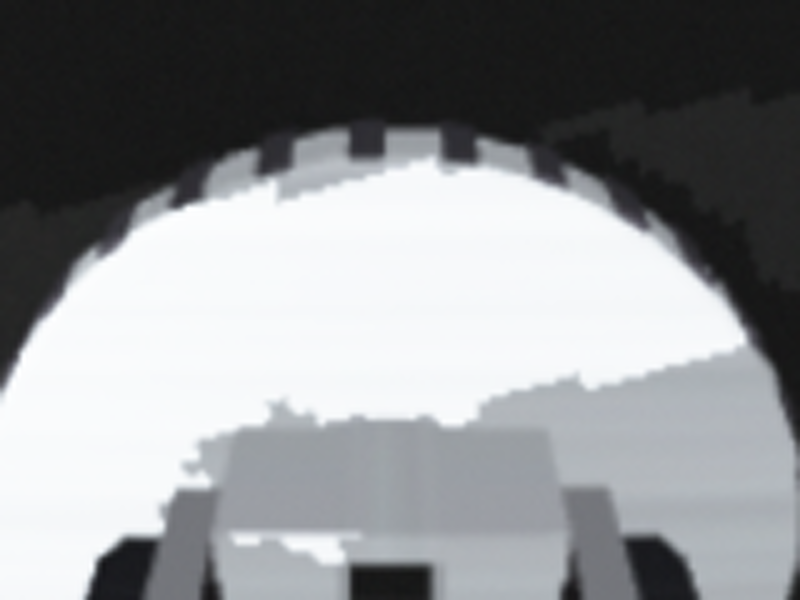

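View pics/i_sc.png

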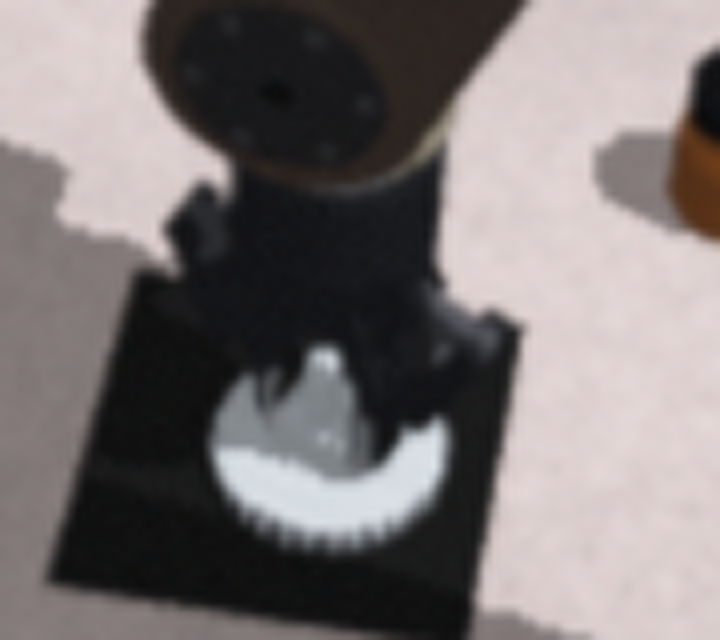

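```bash
python3 -m crank '[{"dx":0,"dy":-1.5,"dz":0,"spin":0,"gripper":0},{"dx":0,"dy":-3,"dz":0,"spin":0,"gripper":0},{"dx":0.5,"dy":-4.5,"dz":-1,"spin":0,"gripper":0},{"dx":1.2,"dy":-5.6,"dz":-2.5,"spin":-1,"gripper":0},{"dx":2,"dy":-5.6,"dz":-4.2,"spin":-2,"gripper":0},{"dx":2.9,"dy":-5.6,"dz":-6,"spin":-3,"gripper":0},{"dx":3.8,"dy":-5.6,"dz":-7.8,"spin":-4,"gripper":0},{"dx":4.6,"dy":-5.6,"dz":-9.5,"spin":-4.25,"gripper":0},{"dx":5.03,"dy":-5.6,"dz":-10.35,"spin":-4.25,"gripper":0},{"dx":5.03,"dy":-5.6,"dz":-10.35,"spin":-4.25,"gripper":0},{"dx":5.03,"dy":-5.6,"dz":-10.35,"spin":-4.25,"gripper":0}]'
python3 - <<'E'
from h import *
s=observe();print(s["tool_pos"],s["force"],s["joint_positions"].round(2))
c=read_camera("wrist");cv2.imwrite("pics/j_w.png",c["image"][:,:,::-1]);np.savez("w4.npz",a=c)
b=read_camera("side");crop(b,270,70,110,90,7,"pics/j_sc.png")
a=read_camera("scene");crop(a,170,210,130,120,6,"pics/j_ac.png");np.savez("ab4.npz",a=a,b=b)
E
```

```text
clock: 12.0
tool_pos: [0.5544, -0.3127, 0.1576]
orientation: [-0.705, -0.055, 0.056, 0.705]
force: [-0.9, 1.1, -2.1]
opening: 0.0307
[ 0.55442243 -0.31272419  0.15762466] [-0.92365296  1.11355628 -2.05339007] [-0.62  0.56  1.58  0.    1.   -0.77]
```

View pics/j_w.png

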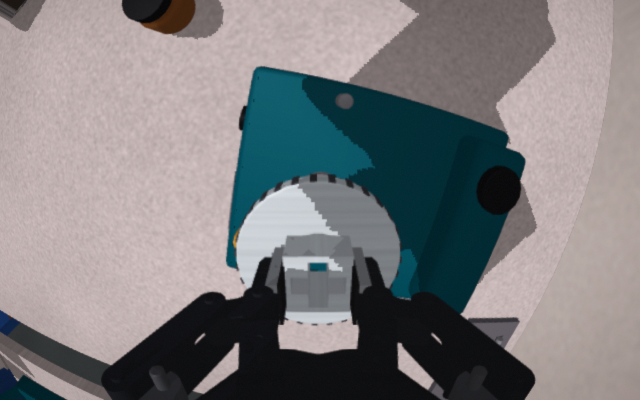

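View pics/j_sc.png

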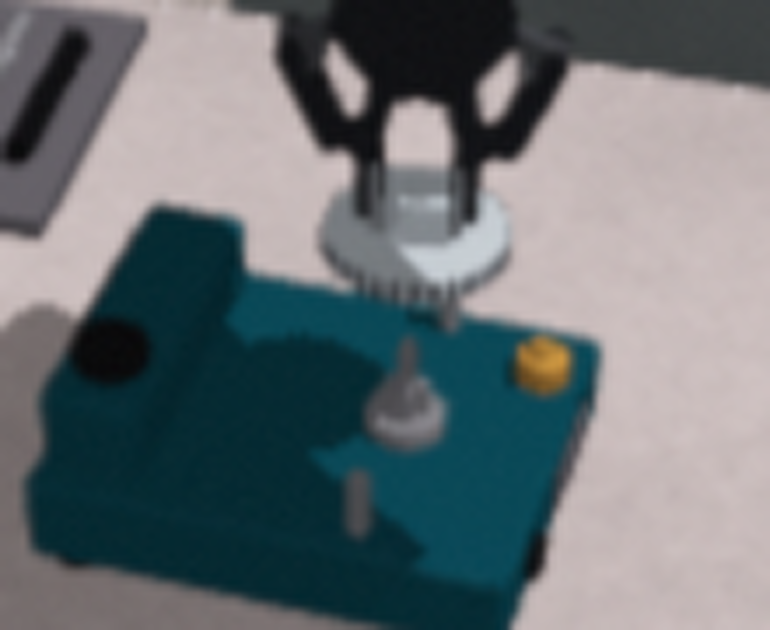

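View pics/j_ac.png

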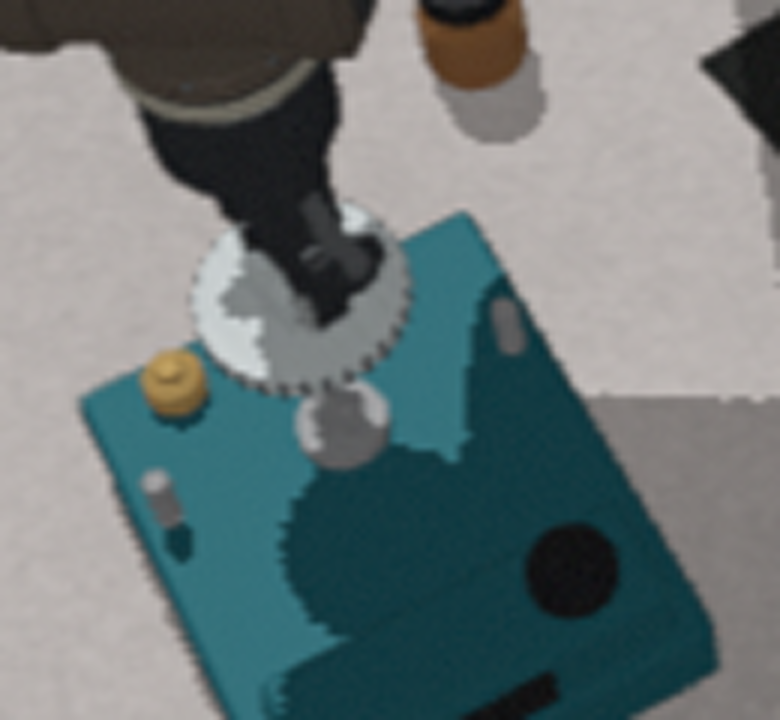

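```bash
python3 - <<'E'
from h import *
f=np.load("ab4.npz",allow_pickle=True);a=f["a"].item();b=f["b"].item();w=np.load("w4.npz",allow_pickle=True)["a"].item()
t=np.linspace(0,2*np.pi,100)
def ext(pr,c,cx,cy,z,o,S):
    P=np.array([pr(c,(cx+.045*np.cos(q),cy+.045*np.sin(q),z)) for q in t]);P=(P-o)*S
    return P.min(0).round(1),P.max(0).round(1)
for z in(.1696,.1816):
  print("side",ext(proj,b,.5544,-.3127,z,[270,70],7)); print("scene",ext(proj,a,.5544,-.3127,z,[170,210],6)); print("wrist",ext(fproj,w,.5544,-.3127,z,[0,0],1))
for n,P in [("tip",(.556,-.313,.114)),("seat",(.556,-.313,.07))]:
  print(n,"side",(np.array(proj(b,P))-[270,70])*7,"scene",(np.array(proj(a,P))-[170,210])*6)
crop(w,220,160,200,170,4,"pics/j_wc.png")
E
```

```text
side (array([317.1, 186.3]), array([506. , 301.6]))
scene (array([197.9, 210.3]), array([412.6, 396.8]))
wrist (array([239.8, 174.6]), array([396.3, 312.9]))
side (array([317.2, 165.4]), array([507.5, 280.5]))
scene (array([192.4, 195.6]), array([408.8, 382.9]))
wrist (array([234.8, 180.9]), array([401.2, 325.3]))
tip side [405.06198285 335.38255858] scene [326.963671   368.42702368]
seat side [402.53202376 405.42626576] scene [342.12621853 415.90071694]
```

View pics/j_wc.png

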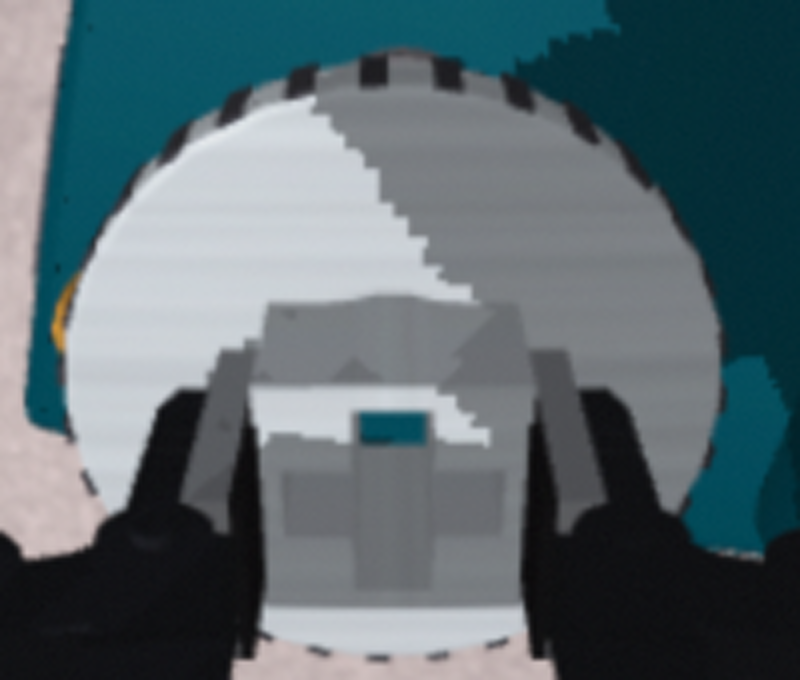

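```bash
python3 - <<'E'
from h import *
c=np.load("w1.npz",allow_pickle=True)["a"].item()
for (u,v,z) in [(324.2,168.7,.07),(324.3,179.9,.114)]:
    for du in(0,.0):
        o,d=fray(c,u,v);print((o+d*((z-o[2])/d[2])).round(4))
s=observe();M=R.from_quat(s["orientation"]).as_matrix();print(s["tool_pos"],M.round(3).tolist(),s["clock"])
E
```

```text
[ 0.5571 -0.3124  0.07  ]
[ 0.5571 -0.3124  0.07  ]
[ 0.5562 -0.3132  0.114 ]
[ 0.5562 -0.3132  0.114 ]
[ 0.55482188 -0.31245101  0.15822033] [[0.988, -0.0, -0.157], [0.157, 0.0, 0.988], [-0.0, -1.0, 0.0]] 12.15
```

```bash
python3 -m crank '[{"dx":0.06,"dy":0.8,"dz":-0.02,"spin":0,"gripper":0},{"dx":0.06,"dy":1.5,"dz":-0.02,"spin":0,"gripper":0},{"dx":0.06,"dy":1.7,"dz":-0.02,"spin":0,"gripper":0},{"dx":0.06,"dy":1.8,"dz":-0.02,"spin":0,"gripper":0},{"dx":0.06,"dy":1.8,"dz":-0.02,"spin":0,"gripper":0}]'
python3 - <<'E'
from h import *
s=observe();print(s["tool_pos"],s["force"])
c=read_camera("wrist");crop(c,260,200,120,100,6,"pics/k_wc.png")
b=read_camera("side");crop(b,270,70,110,90,7,"pics/k_sc.png")
E
```

```text
clock: 12.78
tool_pos: [0.557, -0.3138, 0.1047]
orientation: [0.705, 0.055, -0.055, -0.705]
force: [-0.8, 0.4, -2.7]
opening: 0.0306
[ 0.55695613 -0.31380755  0.10471549] [-0.76200384  0.40517295 -2.69803087]
```

View pics/k_wc.png

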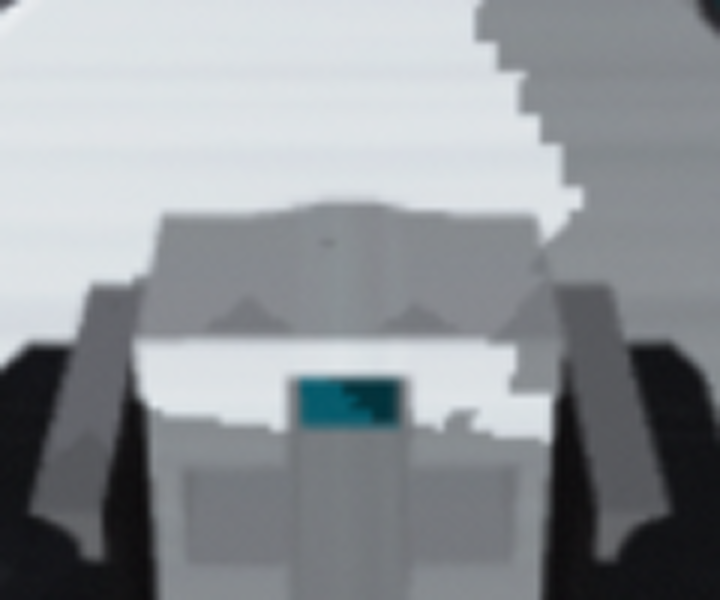

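View pics/k_sc.png

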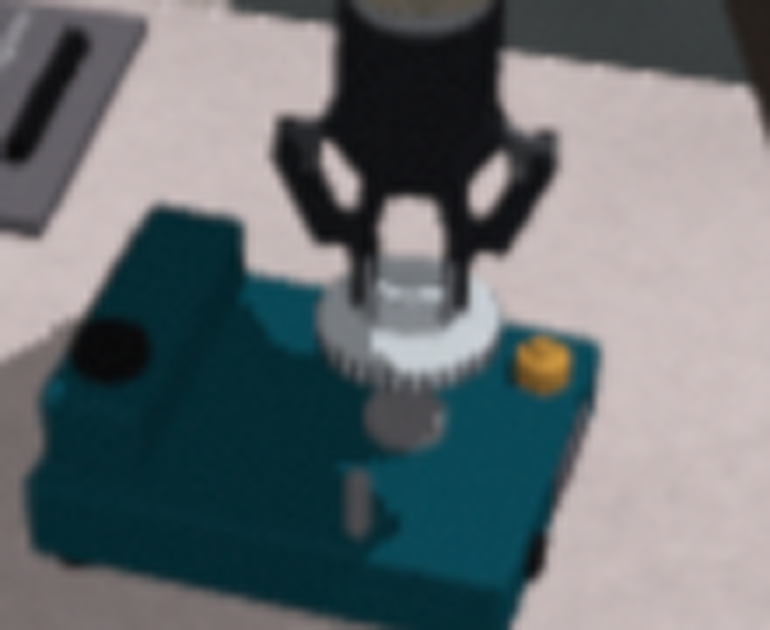

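```bash
python3 -m crank '[{"dx":0,"dy":0.2,"dz":0,"spin":0,"gripper":0},{"dx":0,"dy":0.35,"dz":0,"spin":0,"gripper":0},{"dx":0,"dy":0.5,"dz":0,"spin":0,"gripper":0},{"dx":0,"dy":0.5,"dz":0,"spin":0,"gripper":0}]'
python3 - <<'E'
from h import *
s=observe();print(s["tool_pos"],s["force"],s["torque"])
c=read_camera("wrist");crop(c,260,200,120,100,6,"pics/l_wc.png")
E
```

```text
clock: 13.38
tool_pos: [0.5565, -0.3137, 0.0886]
orientation: [-0.705, -0.055, 0.055, 0.705]
force: [-0.4, -0.7, -3.3]
opening: 0.031
[ 0.55652225 -0.31370967  0.08856318] [-0.38952023 -0.73557162 -3.31995034] [ 0.02447608 -0.07098879  0.02338413]
```

View pics/l_wc.png

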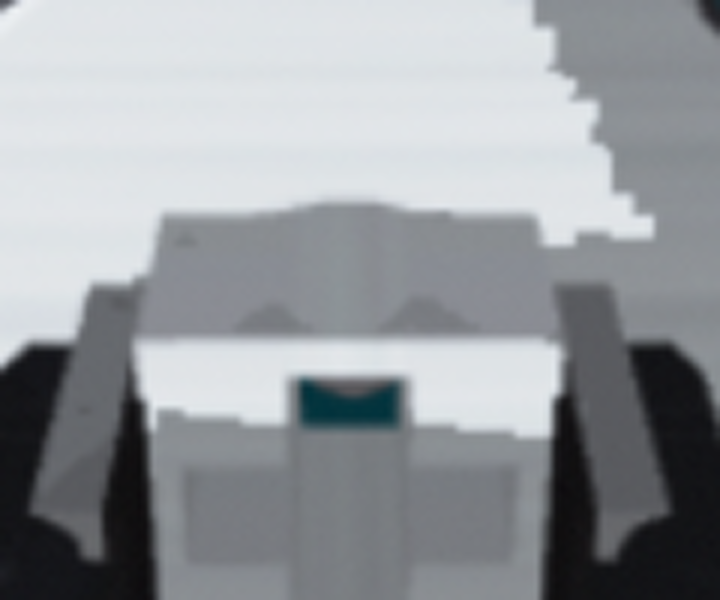

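```bash
python3 -m crank '[{"dx":0,"dy":0.2,"dz":0,"spin":0,"gripper":0},{"dx":0,"dy":0.35,"dz":0,"spin":0,"gripper":0},{"dx":0,"dy":0.45,"dz":0,"spin":0,"gripper":0},{"dx":0,"dy":0.5,"dz":0,"spin":0,"gripper":0},{"dx":0,"dy":0.5,"dz":0,"spin":0,"gripper":0}]'
```

```text
clock: 14.05
tool_pos: [0.5567, -0.3138, 0.0741]
orientation: [0.705, 0.055, -0.055, -0.705]
force: [0.2, -0.2, -2.2]
opening: 0.0312
```

```bash
python3 -m crank '[{"dx":0,"dy":0.1,"dz":0,"spin":0,"gripper":0},{"dx":0,"dy":0.2,"dz":0,"spin":0,"gripper":0},{"dx":0,"dy":0.2,"dz":0,"spin":0,"gripper":0}]'
```

```text
clock: 14.42
tool_pos: [0.5566, -0.3137, 0.0678]
orientation: [-0.705, -0.055, 0.055, 0.705]
force: [0.3, 1.1, -2.1]
opening: 0.0307
```

```bash
python3 -m crank '[{"dx":0,"dy":0.1,"dz":0,"spin":0,"gripper":0},{"dx":0,"dy":0.2,"dz":0,"spin":0,"gripper":0},{"dx":0,"dy":0.3,"dz":0,"spin":0,"gripper":0},{"dx":0,"dy":0.35,"dz":0,"spin":0,"gripper":0},{"dx":0,"dy":0.35,"dz":0,"spin":0,"gripper":0}]'
python3 - <<'E'
from h import *
s=observe();print(s["tool_pos"],s["force"],s["torque"])
c=read_camera("wrist");crop(c,220,160,200,170,4,"pics/m_wc.png")
b=read_camera("side");crop(b,270,70,110,90,7,"pics/m_sc.png")
E
```

```text
clock: 15.05
tool_pos: [0.5566, -0.3138, 0.0579]
orientation: [0.705, 0.055, -0.055, -0.705]
force: [-1.8, 1.0, 2.5]
opening: 0.0308
[ 0.55664555 -0.31379635  0.05793599] [-1.79517149  1.02948573  2.54812523] [ 0.22689443  0.32551048 -0.00316544]
```

View pics/m_wc.png

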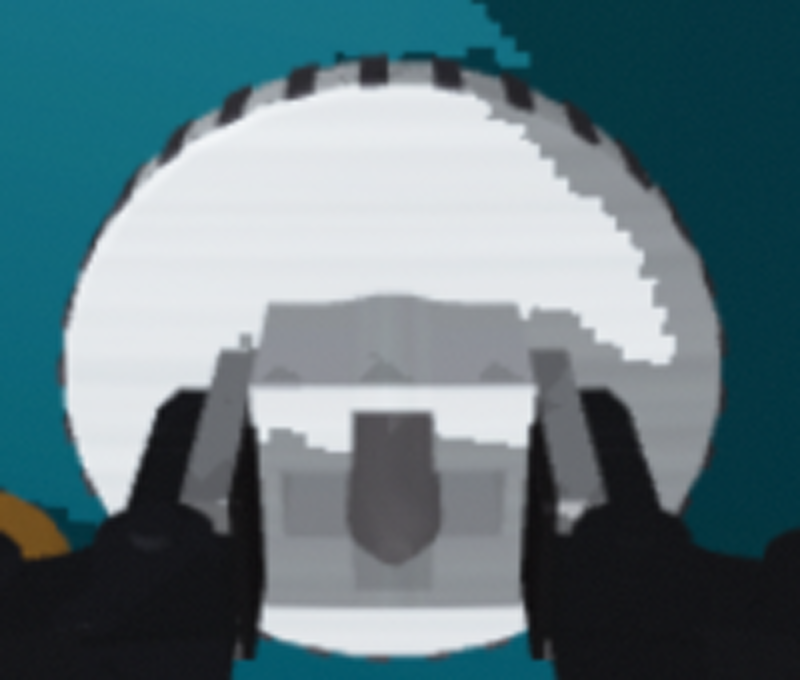

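View pics/m_sc.png

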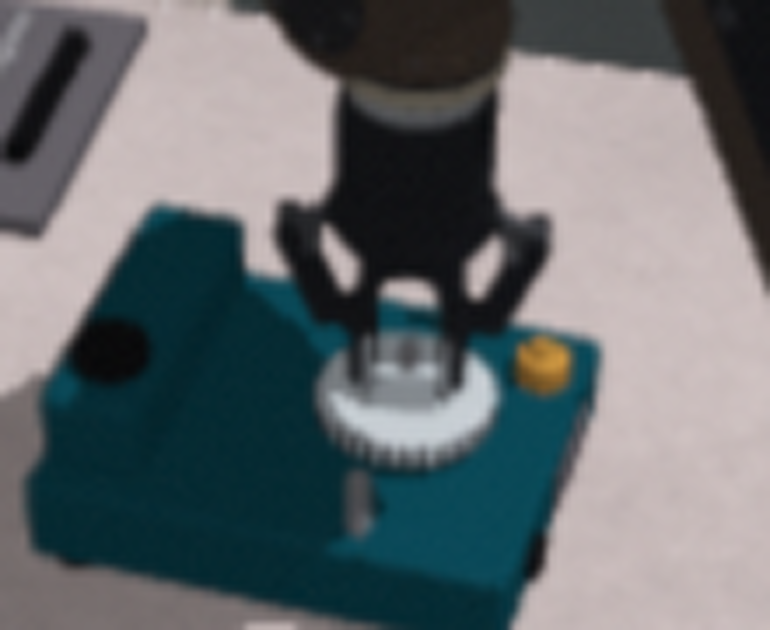

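```bash
python3 -m crank '[{"dx":0,"dy":0.05,"dz":0,"spin":0,"gripper":0},{"dx":0,"dy":0.1,"dz":0,"spin":0,"gripper":0},{"dx":0,"dy":0.1,"dz":0,"spin":0,"gripper":0}]'; python3 -m crank '[{"dx":0,"dy":0,"dz":0,"spin":0,"gripper":0.6},{"dx":0,"dy":0,"dz":0,"spin":0,"gripper":0.6},{"dx":0,"dy":0,"dz":0,"spin":0,"gripper":0.6},{"dx":0,"dy":-0.7,"dz":0,"spin":0,"gripper":0.6},{"dx":0,"dy":-2,"dz":0,"spin":0,"gripper":0.6},{"dx":0,"dy":-3.5,"dz":0,"spin":0,"gripper":0.6},{"dx":0,"dy":-5,"dz":0,"spin":0,"gripper":0.6},{"dx":0,"dy":-5,"dz":0,"spin":0,"gripper":0.6}]'
python3 - <<'E'
from h import *
c=read_camera("wrist");cv2.imwrite("pics/n_w.png",c["image"][:,:,::-1]);crop(c,270,130,120,100,6,"pics/n_wc.png");np.savez("w5.npz",a=c)
b=read_camera("side");crop(b,270,70,110,90,7,"pics/n_sc.png");a=read_camera("scene");cv2.imwrite("pics/n_a.png",a["image"][:,:,::-1])
def pt(c,u,v):
    o,w=fray(c,u,v);E=c["extrinsics"];zc=c["depth"][int(v),int(u)];d=w/(E[2,:3]@w)
    return (o+d*zc).round(4)
for u in range(290,360,8): print(u,pt(c,u,160),pt(c,u,185))
E
```

```text
clock: 15.52
tool_pos: [0.5567, -0.3139, 0.0578]
orientation: [0.705, 0.056, -0.055, -0.705]
force: [-10.9, 6.9, 31.8]
opening: 0.0308
clock: 16.52
tool_pos: [0.5578, -0.3146, 0.2078]
orientation: [0.706, 0.057, -0.054, -0.704]
force: [-0.3, 0.0, -0.7]
opening: 0.0513
290 [ 0.5281 -0.2956  0.0809] [ 0.5314 -0.3205  0.0816]
298 [ 0.5357 -0.2943  0.0818] [ 0.5392 -0.3191  0.0822]
306 [ 0.5434 -0.2931  0.082 ] [ 0.5469 -0.3163  0.0876]
314 [ 0.551  -0.2921  0.0813] [ 0.5537 -0.3086  0.1096]
322 [ 0.5585 -0.2907  0.0825] [ 0.5616 -0.311   0.0975]
330 [ 0.5662 -0.2897  0.0812] [ 0.5704 -0.3147  0.0808]
338 [ 0.5737 -0.2883  0.0823] [ 0.5782 -0.3132  0.0817]
346 [ 0.5816 -0.2873  0.0808] [ 0.586  -0.312   0.0816]
354 [ 0.5891 -0.2858  0.0821] [ 0.5938 -0.3107  0.0818]
```

View pics/n_w.png

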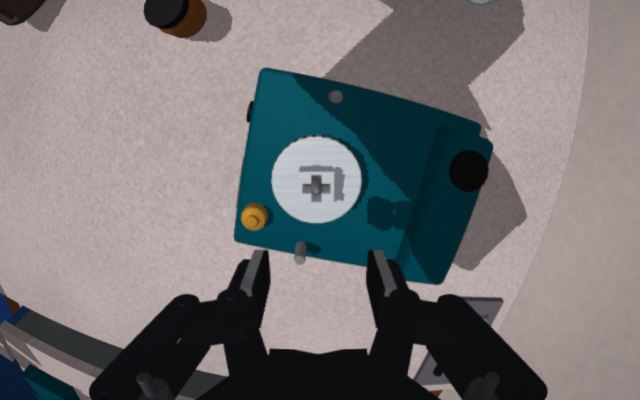

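View pics/n_sc.png

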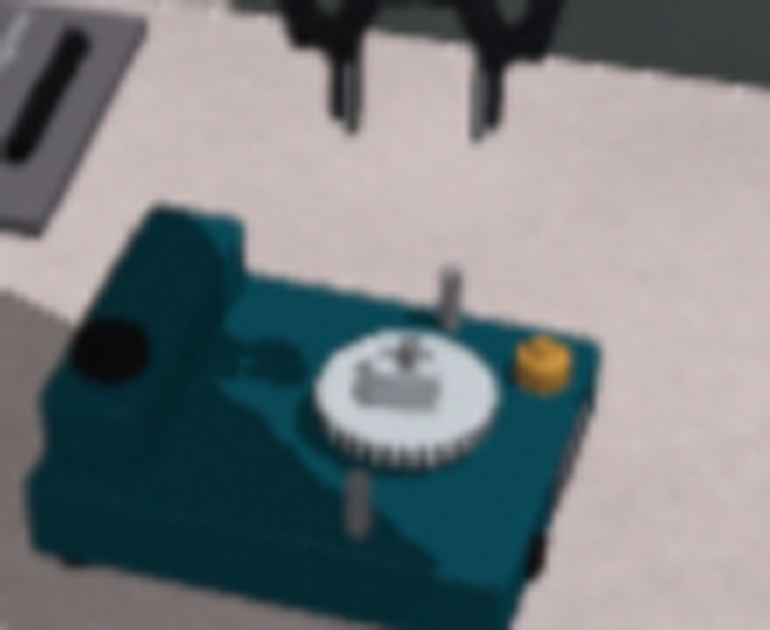

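View pics/n_a.png

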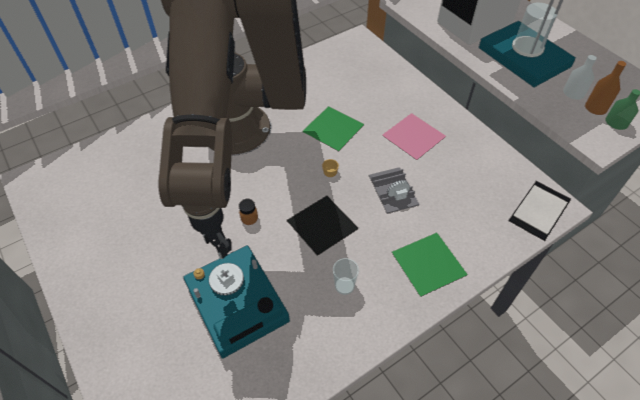

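```bash
python3 -c "
from rig import *
print(job_done())"
```

```text
the job is handed in; nothing more can be done
None
```

The larger wheel is home on the tester shaft, hub up and let go, and the job was handed in after about 17 s of the 67 s allowed; no verdict came back.

**What I did:**
1. Lifted the larger wheel from the rack by its rim.
2. Set it on the black mat and tipped it over with the hub-side finger as the jaws opened. It came to rest flat near the mat's centre, hub up, let go for over a second.
3. Gripped the hub and turned the wheel to the key angle I had read from the wrist picture, about 9° in the world frame.
4. Lowered it onto the shaft. The slots met the keys at that angle, so no searching turn was needed. It met the collar and I pressed lightly (about 32 N) before letting go.

**Last checks:**
- **Height and level:** the wheel's upper face measures about 81–82 mm across the disc. Home and flat would be 82 mm.
- **Centring:** the pilot shows in the middle of the bore, and the keys sit in the slots. I did not measure the final centring any other way.
- **Other things:** the smaller wheel is in its slot, and the beaker, tin, jar and weight look unmoved in the pictures. The gripper is clear above.

**What failed or disagreed:**
- **First grasp missed:** the jaws shut above the rim. The cameras showed the fingertips about 27 mm (shut) to 40 mm (open) short of the reported TCP. I corrected for that from the pictures.
- **Tester heights:** measured from the scene and side views, they came out 3–8 mm below the given ones. I used the given heights with the wrist view, and the contact height agreed.

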